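# Draw coupons from the stack feeder and set the scale bar flush

## Task

Set up the white coupons for their photograph: with the feeder's shuttle, draw every white coupon out from under the stack, one after the other, and lay them flat on the red mat in the blue tray, end to end in one row with their long edges in line, leaving the pieces above in the chute each time; a white coupon found loose on the bench joins the row too. When all the white coupons lie on the mat, lay the scale bar flat on the mat, flush against the long edges of the whole row so that it touches every coupon. Leave the shuttle pushed fully home, and do not disturb the other things on the bench.

Things in the scene. Friction and masses are not known exactly. Their poses are not given: they have to be found in the camera images.
- feeder: Fixed feeder: grey base (40 mm high, x -52 to +173, y +-45 mm) with a gravity chute of four blue and metal corner posts rising to 132 mm, 43 mm to the front and 42 mm to each side of its middle. Origin on the table under the chute's middle, z up; the shuttle draws out along feeder -x, roughly to the robot. Bottom piece's underside 50 mm above the table, the others on it, 16 mm each.
- shuttle (a joint): Orange shuttle: 0 = fully home, 0.115 m = fully out (end stops); about 1.5 N friction, stays where left. Drawn out it carries the bottom piece in its pocket, while its deck, 64 mm above the table, slides under and holds up the rest; pushed fully home, the next piece drops in. Out, the pocket's middle is 115 mm before the chute's (piece within 5 mm of it), finger room 40 mm long on each side.
- shuttle_handle (a point): Point on the shuttle's black upright handle, 15 mm below its top: block 12 mm thick along the slide, 24 mm wide across, from 50 to 105 mm above the table. Axes as the feeder's. With the shuttle home it is 80 mm in front (feeder -x) of the chute's middle. It can be pinched from above.
- tray: Fixed shallow blue tray, 222 x 332 mm with 14 mm high rim, 210 x 320 mm inside; origin at the centre of its underside, y along its long side, z up. Its floor carries a red mat 170 mm (x) by 290 mm (y), centred, whose top is 7 mm above the table.
- rule_grip (a point): Photo scale bar (straightedge): aluminium bar 260 x 26 x 12 mm with black squares, 0.17 kg, with a yellow upright grip 80 x 14 mm on top of its middle, rising to 54 mm above the bar's underside. The point is in the grip, on the bar's centre line, 42 mm above the underside; x along the bar, y across it, z up. Its two long side faces lie 13 mm from the point.
- coupon1_mid (a point): White plastic coupon, 64 x 50 x 16 mm, 0.085 kg, stacked in the chute at the start, coupon 1 lowest. Point at its centre, half-way up; x along its 64 mm length, y across its 50 mm width, z through its thickness.
- coupon2_mid (a point): White plastic coupon, 64 x 50 x 16 mm, 0.085 kg, stacked in the chute at the start, coupon 1 lowest. Point at its centre, half-way up; x along its 64 mm length, y across its 50 mm width, z through its thickness.
- coupon3_mid (a point): White plastic coupon, 64 x 50 x 16 mm, 0.085 kg, in the chute at the start, on top of coupons 1 and 2, if it is there at all. Point at its centre, half-way up; x along its 64 mm length, y across its 50 mm width, z through its thickness.
- coupon4_mid (a point): White plastic coupon, 64 x 50 x 16 mm, 0.085 kg, lying loose on the bench at the start, if it is there at all. Point at its centre, half-way up; x along its 64 mm length, y across its 50 mm width, z through its thickness.
- beaker: Bystander: glass beaker, 72 mm across, 100 mm tall; origin at the underside's centre.
- bottle: Bystander: white bottle with blue cap, 60 mm across, 150 mm tall; origin at the underside's centre.
- tape: Bystander: roll of orange tape, 90 mm across, 24 mm high; origin at the underside's centre.
- jar: Bystander: amber jar with red lid, 70 mm across, 80 mm tall; origin at the underside's centre.
- jug: Bystander: white plastic jug, 140 mm across, 150 mm tall; origin at the underside's centre.
- driver: Bystander: screwdriver, 170 mm long; origin at the underside's centre.

How it is judged (in metres and radians):
On the way, in this order (a step that is already met when the one before it is completed fails the run):
1. every white coupon lies flat and still on the red mat (x of coupon1_mid in the frame of tray between -0.062 and 0.062 m and y of coupon1_mid in the frame of tray between -0.12 and 0.12 m and z of coupon1_mid in the frame of tray between 0.011 and 0.019 m and x of coupon2_mid in the frame of tray between -0.062 and 0.062 m and y of coupon2_mid in the frame of tray between -0.12 and 0.12 m and z of coupon2_mid in the frame of tray between 0.011 and 0.019 m and x of coupon3_mid in the frame of tray between -0.062 and 0.062 m and y of coupon3_mid in the frame of tray between -0.12 and 0.12 m and z of coupon3_mid in the frame of tray between 0.011 and 0.019 m and x of coupon4_mid in the frame of tray between -0.062 and 0.062 m and y of coupon4_mid in the frame of tray between -0.12 and 0.12 m and z of coupon4_mid in the frame of tray between 0.011 and 0.019 m and linear speed of each of coupon1, coupon2, coupon3, coupon4 below 0.02 m/s and contact force between the fingers and coupon1 below 0.1 N and contact force between the fingers and coupon2 below 0.1 N and contact force between the fingers and coupon3 below 0.1 N and contact force between the fingers and coupon4 below 0.1 N), for 0.2 s.
2. the scale bar lies on the mat, flush against the long edges of all the coupons (z of rule_grip in the frame of tray between 0.045 and 0.053 m and angle between rule_grip's own z axis and vertical below 0.06 rad and x of coupon1_mid in the frame of rule_grip between -0.128 and 0.128 m and angle between the x axis of each of coupon1_mid, coupon2_mid, coupon3_mid, coupon4_mid and the x axis of rule_grip, either way round below 0.07 rad and x of coupon2_mid in the frame of rule_grip between -0.128 and 0.128 m and x of coupon3_mid in the frame of rule_grip between -0.128 and 0.128 m and x of coupon4_mid in the frame of rule_grip between -0.128 and 0.128 m and ((y of coupon1_mid in the frame of rule_grip between 0.034 and 0.0415 m and y of coupon2_mid in the frame of rule_grip between 0.034 and 0.0415 m and y of coupon3_mid in the frame of rule_grip between 0.034 and 0.0415 m and y of coupon4_mid in the frame of rule_grip between 0.034 and 0.0415 m) or (y of coupon1_mid in the frame of rule_grip between -0.0415 and -0.034 m and y of coupon2_mid in the frame of rule_grip between -0.0415 and -0.034 m and y of coupon3_mid in the frame of rule_grip between -0.0415 and -0.034 m and y of coupon4_mid in the frame of rule_grip between -0.0415 and -0.034 m))), for 0.2 s.
At the end, for the whole second after the job is handed in: White coupons flat on the red mat (centres within 62 x 120 mm of its middle); scale bar flat on the mat, one long side along a long edge of every coupon (gap under 3.5 mm, 4 degrees); shuttle home within 8 mm; all at rest (all of step 2 and x of coupon1_mid in the frame of tray between -0.062 and 0.062 m and y of coupon1_mid in the frame of tray between -0.12 and 0.12 m and z of coupon1_mid in the frame of tray between 0.011 and 0.019 m and x of coupon2_mid in the frame of tray between -0.062 and 0.062 m and y of coupon2_mid in the frame of tray between -0.12 and 0.12 m and z of coupon2_mid in the frame of tray between 0.011 and 0.019 m and x of coupon3_mid in the frame of tray between -0.062 and 0.062 m and y of coupon3_mid in the frame of tray between -0.12 and 0.12 m and z of coupon3_mid in the frame of tray between 0.011 and 0.019 m and x of coupon4_mid in the frame of tray between -0.062 and 0.062 m and y of coupon4_mid in the frame of tray between -0.12 and 0.12 m and z of coupon4_mid in the frame of tray between 0.011 and 0.019 m and linear speed of each of coupon1, coupon2, coupon3, coupon4, rule below 0.02 m/s and value of joint shuttle below 0.008 m); the robot touches nothing.
It fails at once if a coupon is lifted out through the top of the chute ((z of coupon1_mid in the frame of feeder between 0.13 and 0.15 m and x of coupon1_mid in the frame of feeder between -0.02 and 0.02 m and y of coupon1_mid in the frame of feeder between -0.02 and 0.02 m) or (z of coupon2_mid in the frame of feeder between 0.13 and 0.15 m and x of coupon2_mid in the frame of feeder between -0.02 and 0.02 m and y of coupon2_mid in the frame of feeder between -0.02 and 0.02 m) or (z of coupon3_mid in the frame of feeder between 0.13 and 0.15 m and x of coupon3_mid in the frame of feeder between -0.02 and 0.02 m and y of coupon3_mid in the frame of feeder between -0.02 and 0.02 m) or (z of coupon4_mid in the frame of feeder between 0.13 and 0.15 m and x of coupon4_mid in the frame of feeder between -0.02 and 0.02 m and y of coupon4_mid in the frame of feeder between -0.02 and 0.02 m)).
It fails at once if a bystander is moved more than 4 cm (distance of any of beaker, bottle, tape, jar, jug, driver from where it was at the start of the episode above 0.04 m).
Of coupon3, coupon4 only 1 to 2 are there at a start; the rules pass over those that are not, and their reading is None.
At some moment in a run one of rule may be knocked a few centimetres aside while the robot is not near it.
Once in a run the grip may slacken for a moment while it holds something.
It also fails if it takes over 210 s, if anything falls off the work surface, if the arm or the gripper's body presses on something with over 40 N, if the wrist force passes 120 N, or if a joint passes its speed limit or range.

## Robot

A 6-joint arm with a two-finger parallel gripper is mounted at the origin on the work surface. World frame = base frame: x ahead of the robot, y to its left, z up, the work surface at z = 0. Lengths are in mm, angles in rad, forces in N, time in s.
With the tool pointing down it reaches from about 350 to 775 mm from the base axis. Payload 7.3 kg.
Tool frame: the origin (TCP) lies on the centre line of the jaws, within the pads' length; the fingertips stand 11 mm ahead of it and the grasp point (between the pads) lies 8 mm behind it; z points along the fingers, y is the line along which they close (so a half turn about z gives the same grasp; the last joint's range is limited). The gripper opens to 92 mm and grips with 3 to 60 N. Pads are 19 mm wide; open, the fingers measure 130 mm over their backs; the gripper's body (75 mm by 190 mm) begins 47 mm behind the grasp point.
Start: joints at [1.137, 0.342, 1.524, -0, 1.275, -0.146], TCP at [149.002, 503.43, 237.741] pointing down, gripper open.
Joint ranges: [-2.53, 2.53], [-0.77, 2.02], [0.04, 2.7], [-1, 4.14], [0.28, 2.66], [-3.11, 3.11]. Speed limits (rad/s): [2.57, 2.57, 3.14, 3.14, 3.14, 3.14].

## Interface

Orientations are given as [roll, pitch, yaw] about the fixed x, y, z axes, in that order (R = Rz(yaw) Ry(pitch) Rx(roll)).
In Python, from plant import bot gives the robot as it stands.
- The arm moves only by the tool step_arm, never from a script. Its argument "deltas" is a list of rows, each a list of 5 numbers: the opening, from 0 (shut) to 1 (fully open), then the shift along the tool's x, y, z each as a share of 0.5 m, from -1 to 1, then the turn about the tool's z as a share of pi/2 rad, from -1 to 1. In form: [[claw, x, y, z, turn], ...]. A call has 1 to 8 rows; each row shifts and turns the commanded pose from where the row before left it, along the tool's axes as they then stand; what a row does not reach is not made up. A row lasts 1/10 s, in which the tool goes at most 50 mm and 8.59 degrees, less where a joint would pass 70% of its speed; a pose out of reach is approached as far as the arm can. A call with a number of a shift or a turn outside -1 to 1 is refused whole. A call with a gripper value outside its range is refused whole. The fingers move at their own pace and stop on an object; the grip force is fixed at half the most. Time passes only in rows, so rows that do not move let the fingers close. It gives the time, the measured TCP pose, the force, the opening and the grip force at its end, in the units of the state.
- bot.get_obs(): the state, without advancing time (a new reading comes with each control period).
- bot.capture(name): name is "side" or "top" or "wrist"; returns (picture, depth): 400x640x3 uint8, red, green, blue; 400x640 float32, mm along the optical axis (not along the pixel's ray), 0 where there is no reading.
- bot.camera_params(name): a dict with "fov_y" (degrees; the focal length in pixels is half the picture's height over the tangent of half this angle, whatever the lens; pixels are square), "cx", "cy" (the principal point, pixels), "rvec" (rotation vector, rad) and "tvec" (3), from world to camera coordinates, as OpenCV has them. Camera axes: x right, y down, z forward; pixel columns grow to the right and rows downward; lengths in mm; the calibration is good to about 2 mm. The wrist camera is an equidistant fisheye: a pixel r from the principal point sees the ray r / f radians off the axis. A picture is of the moment at which its call begins: read the wrist's pose just before it. camera_params takes no time and is no camera call; for the wrist camera it gives the pose at the moment of the call.
- bot.close_job(): hands the job in; it is judged then, once.
The state is a dict: "time": time; "joint_positions": joint angles; "dq": joint speeds; "tau": joint torques, N m; "tool_pos": TCP position; "tcp_rot": TCP orientation; "contact_force": force on the tool from outside, world axes, zero at the start; "moment": the same for the moment, N m; "grip_width": finger opening in mm; "finger_force": force on a finger pad.
Only numpy, scipy, OpenCV 4.12 (cv2) and the standard library are available. Lean on these libraries where they do the work, as an engineer would, in place of code of your own. Each camera call takes 0.05 s, during which the arm holds its last target. There are 200 camera calls.

## Working session

There is one attempt and no reset: what is moved stays moved. The work goes in short steps, Python scripts to look and compute and a tool call to move; the robot and the scene stay as the last step left them, time stands still between calls to the robot, and variables do not carry over. Pictures are saved under pics/ and viewed, at most 15 in all, crops included, and the job is handed in when it is done.

Besides the shell and the picture viewer there is one more tool, called after "Call:" as name([rows], argument=value, ...), one row to a line, values as JSON. step_arm: Moves the arm, as the interface text tells. Shift numbers are shares of 0.5 m and turn numbers shares of pi/2 rad, none past 1 either way. Its arguments: {"type":"object","properties":{"deltas":{"type":"array","items":{"type":"array","items":{"type":"number","minimum":-1,"maximum":1}}}},"required":["deltas"]}

```bash
mkdir -p pics; ls; cat > h.py <<'E'
from plant import bot
import numpy as np, cv2
def cloud(name):
    p=bot.camera_params(name); im,d=bot.capture(name)
    f=200/np.tan(np.radians(p['fov_y'])/2)
    v,u=np.mgrid[0:400,0:640].astype(float)
    x=(u-p['cx'])/f; y=(v-p['cy'])/f
    if name=='wrist':
        r=np.hypot(x,y)+1e-9; s=np.tan(np.minimum(r,1.5))/r; x=x*s;y=y*s
    P=np.stack([x*d,y*d,d],-1); R=cv2.Rodrigues(np.array(p['rvec'],float))[0]
    W=(P-np.array(p['tvec'],float).ravel())@R
    W[d==0]=np.nan
    return im,d,W
def save(n,im,box=None,k=1):
    if box: im=im[box[1]:box[3],box[0]:box[2]]
    cv2.imwrite('pics/'+n,cv2.resize(im[...,::-1],None,fx=k,fy=k,interpolation=cv2.INTER_CUBIC))
E
python3 - <<'E'
from h import *
print(bot.get_obs())
for n in('top','side'):
    im,d,W=cloud(n); save(n+'0.png',im,k=1.25); np.savez(n+'0.npz',im=im,W=W); print(bot.camera_params(n))
E
```

```text
pics
{'time': 0.0, 'joint_positions': array([ 1.13701501e+00,  3.42698532e-01,  1.52503663e+00, -3.66088128e-06,
        1.27539762e+00, -1.46014422e-01]), 'dq': array([-7.12493431e-04, -5.11058392e-04, -1.52969751e-03, -1.16103994e-05,
        1.19996578e-03,  2.53122503e-04]), 'tau': array([-1.50034080e-03, -4.31252396e+01, -2.44221425e+01,  7.14628561e-02,
        5.61212772e-02, -1.30061912e-04]), 'tool_pos': array([148.81818944, 503.04911638, 237.05066313]), 'tcp_rot': array([-3.14006840e+00, -2.20619249e-04,  2.85382666e+00]), 'contact_force': array([0.24928517, 0.06606754, 0.12925726]), 'moment': array([-0.0024863 ,  0.01302509,  0.01890095]), 'finger_force': 0.0, 'grip_width': 91.78496995713674}
{'fov_y': 45.12789162966237, 'cx': 321.64890454162156, 'cy': 204.11136428267056, 'rvec': array([ 2.09760121, -2.11180537,  0.24080057]), 'tvec': array([  -7.58945663,  608.92421318, 1592.60604698])}
{'fov_y': 46.67716686036855, 'cx': 326.430149278559, 'cy': 196.29824126772675, 'rvec': array([ 0.58936001, -2.5903973 ,  1.30701468]), 'tvec': array([ 531.51726211,  258.11304935, 1551.7132021 ])}
```

View pics/top0.png

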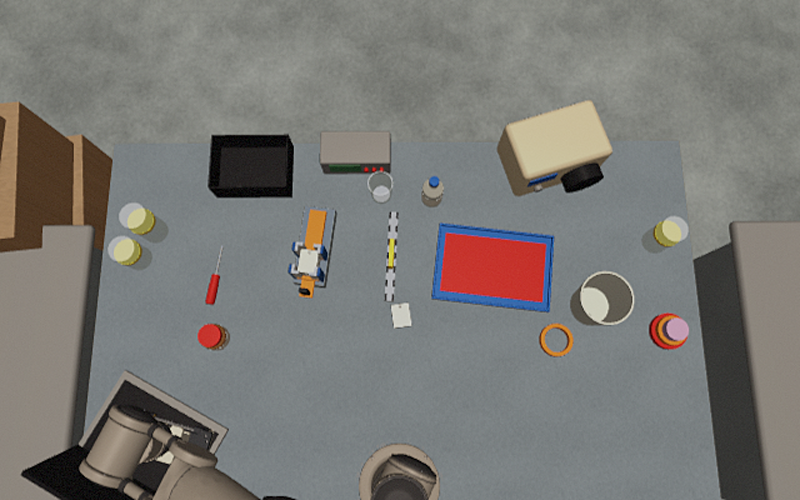

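View pics/side0.png

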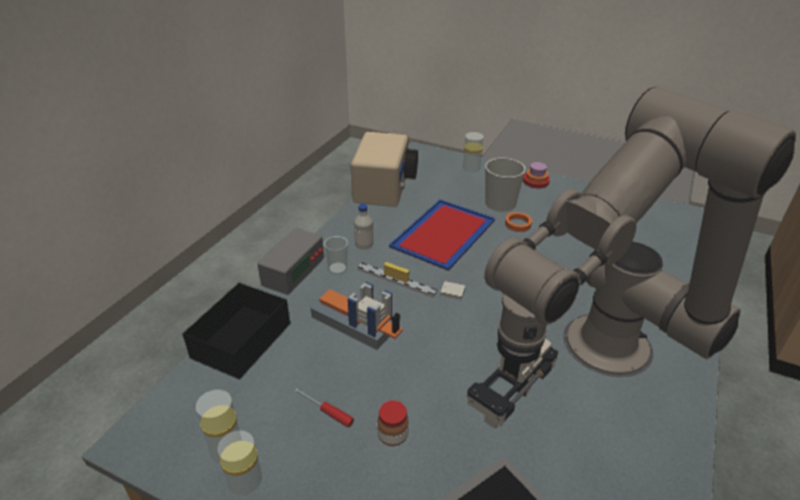

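The top view shows the feeder at (310,255), the handle at (306,292), the bar at (391,255), a loose coupon at (401,315) and the tray at (493,268). The side view shows the chute stack from its front.

```bash
python3 - <<'E'
from h import *
z=np.load('top0.npz'); im=z['im'];W=z['W']; hsv=cv2.cvtColor(im,cv2.COLOR_RGB2HSV)
def rect(m,n,box):
    mm=np.zeros_like(m); x0,y0,x1,y1=[int(b/1.25) for b in box]; mm[y0:y1,x0:x1]=m[y0:y1,x0:x1]; mm&=np.isfinite(W[...,2])
    p=W[mm]
    r=cv2.minAreaRect(p[:,:2].astype(np.float32)); print(n,mm.sum(),np.round(r[0],1),np.round(r[1],1),'ang',round(r[2],2),'z med/5/95',np.round(np.percentile(p[:,2],[50,5,95]),1),'mean',p.mean(0).round(1))
    v=np.linalg.svd(p[:,:2]-p[:,:2].mean(0),full_matrices=False)[2][0]; print('   axis deg',np.degrees(np.arctan2(v[1],v[0])).round(2))
H,S,V=[hsv[...,i] for i in range(3)]
red=((H<8)|(H>172))&(S>150)&(V>100)
rect(red,'mat',(425,215,560,315))
blue=(H>105)&(H<125)&(S>120)
rect(blue,'tray',(425,215,560,315))
white=(S<60)&(V>170)
rect(white,'coupon4',(385,298,418,335))
rect(white&(W[...,2]>60),'stack top',(285,235,335,280))
Z=W[...,2]
rect((Z>6)&(Z<75),'bar',(380,205,405,304))
yel=(H>22)&(H<34)&(S>150); rect(yel,'grip',(380,205,405,304))
org=(H>8)&(H<20)&(S>150); rect(org,'orange',(285,200,340,300))
org2=org.copy(); rect(org,'orange rear',(285,200,340,240)); rect(org,'orange front',(285,270,340,300))
rect((Z>85)&(Z<112),'handle',(295,284,320,300))
rect((Z>30)&(Z<46),'base',(285,200,340,300))
s=np.load('side0.npz')
a=im[150:245,225:290]; b=s['im'][215:285,260:335]
a=cv2.resize(a,(390,570),interpolation=cv2.INTER_CUBIC);b=cv2.resize(b,(400,373),interpolation=cv2.INTER_CUBIC)
o=np.zeros((570,790,3),np.uint8);o[:,:390]=a;o[:373,390:]=b;save('crop0.png',o)
E
```

```text
mat 3701 [ 588.  -271.4] [289.7 170.4] ang 82.96 z med/5/95 [ 8.4  1.9 14.9] mean [ 587.1 -270.9    8.4]
   axis deg -96.9
tray 1597 [ 588.5 -271.1] [332.  226.6] ang 82.9 z med/5/95 [ 7.3 -0.7 18.9] mean [ 586.5 -273.8    8.1]
   axis deg -96.08
coupon4 259 [461.   -3.4] [88.6 52.2] ang 10.83 z med/5/95 [17.1 11.6 23.3] mean [450.4  -6.   17.2]
   axis deg -160.0
stack top 317 [595.4 243.8] [67.4 99.3] ang 81.73 z med/5/95 [101.1  93.3 136.6] mean [587.8 244.5 106.5]
   axis deg 174.29
bar 667 [629.7  17.5] [ 68.8 287.3] ang 89.56 z med/5/95 [12.9  6.5 56.6] mean [623.4  18.8  18.5]
   axis deg 177.6
grip 80 [619.3  19.4] [12.3 80.3] ang 86.96 z med/5/95 [55.2 47.5 62. ] mean [618.9  19.1  55.4]
   axis deg 177.37
orange 523 [622.4 240.9] [ 47.9 250.9] ang 81.67 z med/5/95 [64.1 48.6 72.6] mean [645.7 236.4  62.6]
   axis deg 173.05
orange rear 314 [700.8 229.6] [46. 93.] ang 82.69 z med/5/95 [65.3 58.8 72.4] mean [697.9 229.6  65.2]
   axis deg 171.26
orange front 140 [526.7 255.7] [45.1 57.5] ang 83.39 z med/5/95 [53.1 43.7 73.7] mean [529.  250.1  55. ]
   axis deg -172.58
handle 31 [506.2 253.9] [23.1 11.2] ang 79.86 z med/5/95 [103.9  91.  110.9] mean [505.8 253.3 103.1]
   axis deg -97.22
base 507 [628.6 239.1] [ 91.6 261.3] ang 82.8 z med/5/95 [41.1 33.5 45.3] mean [661.6 225.2  40.5]
   axis deg 176.73
```

View pics/crop0.png

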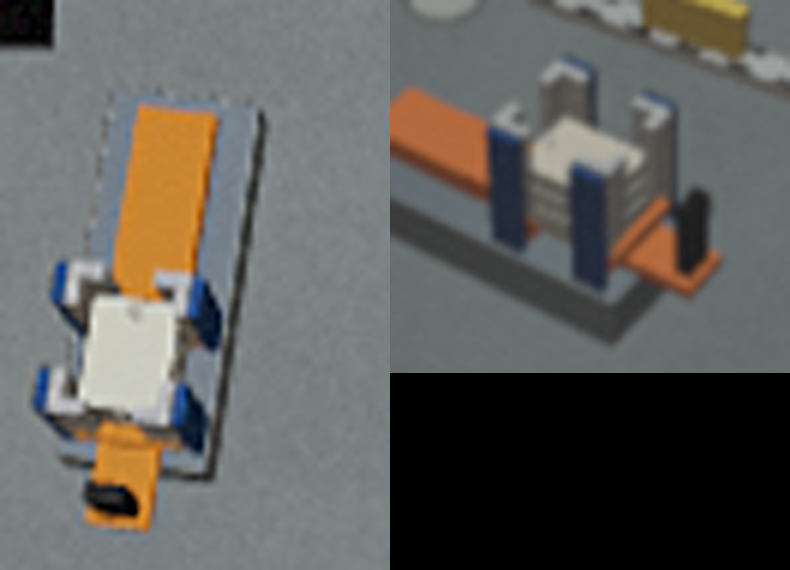

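Three coupons are in the chute (stack top z≈101) and one is loose, so there are four. The feeder's yaw is ≈-7°, and the tray's is ≈-7° too.

```bash
cat >> h.py <<'E'
def plan(wps,step=35.,start=None):
    """wps: (x,y,z,yaw_deg,claw); prints rows in tool axes"""
    o=bot.get_obs(); p=np.array(o['tool_pos']) if start is None else np.array(start[:3],float)
    yaw=np.degrees(o['tcp_rot'][2]) if start is None else start[3]
    rows=[]
    for x,y,z,yw,c in wps:
        d=np.array([x,y,z])-p; dy=(yw-yaw+180)%360-180
        n=int(max(1,np.ceil(np.linalg.norm(d)/step),np.ceil(abs(dy)/8.5)))
        for i in range(n):
            a=np.radians(yaw); q=d/n
            rows.append([c]+[round(float(v),4) for v in (np.array([q[0]*np.cos(a)+q[1]*np.sin(a), q[0]*np.sin(a)-q[1]*np.cos(a),-q[2]])/500)]+[round(-dy/n/90,4)])
            yaw+=dy/n
        p=np.array([x,y,z],float)
    for i in range(0,len(rows),8): print(rows[i:i+8])
def obs():
    o=bot.get_obs(); print('t',round(o['time'],2),np.round(o['tool_pos'],1),'yaw',np.degrees(o['tcp_rot'][2]).round(2),'w',round(o['grip_width'],1),'f',round(o['finger_force'],1),np.round(o['contact_force'],1)); return o
def coup(im,W,near,rad=60,zr=(0,400)):
    """white blob nearest a world xy: centre, angle"""
    hsv=cv2.cvtColor(im,cv2.COLOR_RGB2HSV)
    m=(hsv[...,1]<60)&(hsv[...,2]>150)&(np.hypot(W[...,0]-near[0],W[...,1]-near[1])<rad)&(W[...,2]>zr[0])&(W[...,2]<zr[1])
    n,l,s,c=cv2.connectedComponentsWithStats(m.astype(np.uint8))
    k=1+np.argmax(s[1:,4]); return l==k
def px2w(name,uv,z):
    p=bot.camera_params(name); f=200/np.tan(np.radians(p['fov_y'])/2); R=cv2.Rodrigues(np.array(p['rvec'],float))[0]
    uv=np.atleast_2d(np.array(uv,float)); r=np.c_[(uv[:,0]-p['cx'])/f,(uv[:,1]-p['cy'])/f,np.ones(len(uv))]@R
    C=-np.array(p['tvec'],float).ravel()@R
    return (C+r*((z-C[2])/r[:,2])[:,None])
def rectw(m,z,name='top'):
    v,u=np.nonzero(m); P=px2w(name,np.c_[u,v],z)[:,:2].astype(np.float32)
    r=cv2.minAreaRect(P); mu=P.mean(0); w=np.linalg.eigh(np.cov(P.T))
    a=w[1][:,1]; print(len(u),'rect',np.round(r[0],1),np.round(r[1],1),round(r[2],1),'mean',mu.round(1),'axis',(np.degrees(np.arctan2(a[1],a[0]))%180).round(1),'sizes',np.sqrt(12*w[0]).round(1))
E
python3 - <<'E'
from h import *
z=np.load('top0.npz'); im=z['im'];W=z['W']; Z=W[...,2]
rectw(coup(im,W,(452,-5),50),16)
rectw(coup(im,W,(587,244),50,(80,115)),98)
hsv=cv2.cvtColor(im,cv2.COLOR_RGB2HSV)
yel=(hsv[...,0]>22)&(hsv[...,0]<34)&(hsv[...,1]>150)&(abs(W[...,1]-19)<30)&(abs(W[...,0]-619)<60); rectw(yel,54)
H,S,V=hsv[...,0],hsv[...,1],hsv[...,2]
red=((H<8)|(H>172))&(S>150)&(V>100)&(np.hypot(W[...,0]-588,W[...,1]+271)<180); rectw(red,7)
m=(Z>40)&(Z<170)&(W[...,0]>350)&(W[...,0]<800)&(W[...,1]<80)
n,l,s,c=cv2.connectedComponentsWithStats(m.astype(np.uint8))
for k in range(1,n):
    if s[k,4]>40: p=W[l==k]; print('tall',s[k,4],np.nanmin(p,0).round(),np.nanmax(p,0).round())
print('coupon4'); plan([(452,-5,150,173,1)])
E
```

```text
263 rect [450.6  -6.6] [65.2 48.9] 7.8 mean [450.2  -6.7] axis 7.2 sizes [49.5 65.3]
258 rect [588.  243.8] [50.3 65.1] 83.8 mean [588.7 245.3] axis 170.6 sizes [48.4 62.8]
80 rect [620.2  19.1] [12.4 78.8] 86.7 mean [619.3  19.1] axis 177.4 sizes [12.6 80.4]
3701 rect [ 588.2 -271.1] [288.8 167.5] 83.0 mean [ 587.4 -271.1] axis 83.1 sizes [167.8 288.8]
tall 269 [ 763. -127.   41.] [799. -67. 158.]
tall 127 [ 790. -386.   41.] [ 800. -337.  170.]
tall 84 [ 789. -508.   45.] [ 800. -468.  141.]
tall 93 [770.  17.  42.] [800.  80. 109.]
tall 624 [ 623. -775.   40.] [ 695. -701.  152.]
tall 96 [579.  11.  41.] [659.  29.  66.]
tall 1101 [ 406. -607.   40.] [ 542. -468.  161.]
tall 401 [ 360. -778.   40.] [ 438. -706.   80.]
coupon4
[[1, -0.0483, -0.0446, 0.0097, np.float64(-0.0059)], [1, -0.0479, -0.045, 0.0097, np.float64(-0.0059)], [1, -0.0475, -0.0455, 0.0097, np.float64(-0.0059)], [1, -0.0471, -0.0459, 0.0097, np.float64(-0.0059)], [1, -0.0466, -0.0463, 0.0097, np.float64(-0.0059)], [1, -0.0462, -0.0467, 0.0097, np.float64(-0.0059)], [1, -0.0458, -0.0472, 0.0097, np.float64(-0.0059)], [1, -0.0454, -0.0476, 0.0097, np.float64(-0.0059)]]
[[1, -0.0449, -0.048, 0.0097, np.float64(-0.0059)], [1, -0.0445, -0.0484, 0.0097, np.float64(-0.0059)], [1, -0.044, -0.0488, 0.0097, np.float64(-0.0059)], [1, -0.0436, -0.0492, 0.0097, np.float64(-0.0059)], [1, -0.0431, -0.0496, 0.0097, np.float64(-0.0059)], [1, -0.0427, -0.05, 0.0097, np.float64(-0.0059)], [1, -0.0422, -0.0504, 0.0097, np.float64(-0.0059)], [1, -0.0417, -0.0508, 0.0097, np.float64(-0.0059)]]
[[1, -0.0413, -0.0512, 0.0097, np.float64(-0.0059)], [1, -0.0408, -0.0516, 0.0097, np.float64(-0.0059)]]
```

Measured so far: loose coupon at (450.5,-6.7) with its axis at 7.2°, and tray at (588,-271.1). The jug stays clear of the row. I'll go to the loose coupon first.

```bash
sed -i 's/round(-dy\/n\/90,4)/round(float(-dy\/n\/90),4)/' h.py; python3 - <<'E'
from h import *
plan([(450.5,-6.7,150,187.2,1),(450.5,-6.7,15,187.2,1)],step=40)
E
```

```text
[[1, -0.0579, -0.0538, 0.0116, -0.0175], [1, -0.0564, -0.0553, 0.0116, -0.0175], [1, -0.0548, -0.0569, 0.0116, -0.0175], [1, -0.0532, -0.0584, 0.0116, -0.0175], [1, -0.0516, -0.0598, 0.0116, -0.0175], [1, -0.0499, -0.0612, 0.0116, -0.0175], [1, -0.0482, -0.0626, 0.0116, -0.0175], [1, -0.0465, -0.0639, 0.0116, -0.0175]]
[[1, -0.0447, -0.0651, 0.0116, -0.0175], [1, -0.0429, -0.0663, 0.0116, -0.0175], [1, -0.041, -0.0675, 0.0116, -0.0175], [1, -0.0392, -0.0686, 0.0116, -0.0175], [1, -0.0373, -0.0696, 0.0116, -0.0175], [1, -0.0353, -0.0706, 0.0116, -0.0175], [1, -0.0334, -0.0716, 0.0116, -0.0175], [1, -0.0, 0.0, 0.0675, 0.0]]
[[1, -0.0, 0.0, 0.0675, 0.0], [1, -0.0, 0.0, 0.0675, 0.0], [1, -0.0, 0.0, 0.0675, 0.0]]
```

Call:
step_arm([
  [1,-0.058,-0.054,0.0116,-0.0175],
  [1,-0.0564,-0.0553,0.0116,-0.0175],
  [1,-0.055,-0.057,0.0116,-0.0175],
  [1,-0.053,-0.0584,0.0116,-0.0175],
  [1,-0.0516,-0.06,0.0116,-0.0175],
  [1,-0.05,-0.061,0.0116,-0.0175],
  [1,-0.048,-0.0626,0.0116,-0.0175],
  [1,-0.0465,-0.064,0.0116,-0.0175],
])

```text
time: 0.9
tool_pos: [310.1, 229.7, 191.0]
tcp_rot: [3.142, -0.0, 3.075]
contact_force: [0.1, -0.9, 0.6]
grip_width: 91.9
finger_force: 0.0
```

Call:
step_arm([
  [1,-0.0447,-0.065,0.0116,-0.0175],
  [1,-0.043,-0.0663,0.0116,-0.0175],
  [1,-0.041,-0.0675,0.0116,-0.0175],
  [1,-0.039,-0.0686,0.0116,-0.0175],
  [1,-0.0373,-0.07,0.0116,-0.0175],
  [1,-0.0353,-0.0706,0.0116,-0.0175],
  [1,-0.0334,-0.0716,0.0116,-0.0175],
  [1,0,0,0,0],
])

```text
time: 1.7
tool_pos: [452.2, -10.4, 149.9]
tcp_rot: [-3.141, 0.0, -3.021]
contact_force: [-0.8, 1.0, 0.4]
grip_width: 92.0
finger_force: 0.0
```

```bash
python3 - <<'E'
from h import *
obs(); im,d,W=cloud('wrist'); save('w1.png',im); 
m=coup(im,W,(450.5,-6.7),60); p=W[m]; print(np.nanmean(p,0), cv2.minAreaRect(p[np.isfinite(p[:,0])][:,:2].astype(np.float32)))
plan([(450.5,-6.7,15,187.2,1)],step=40)
E
```

```text
t 1.7 [452.2 -10.4 149.9] yaw -173.06 w 92.0 f 0.0 [-0.8  1.   0.4]
[446.21375554  -8.25845119   6.77751937] ((449.5572204589844, -7.306854248046875), (117.15872192382812, 119.58550262451172), 32.866485595703125)
[[1, -0.0, 0.0009, 0.0675, -0.0008], [1, -0.0, 0.0009, 0.0675, -0.0008], [1, -0.0, 0.0009, 0.0675, -0.0008], [1, -0.0, 0.0009, 0.0675, -0.0008]]
```

View pics/w1.png

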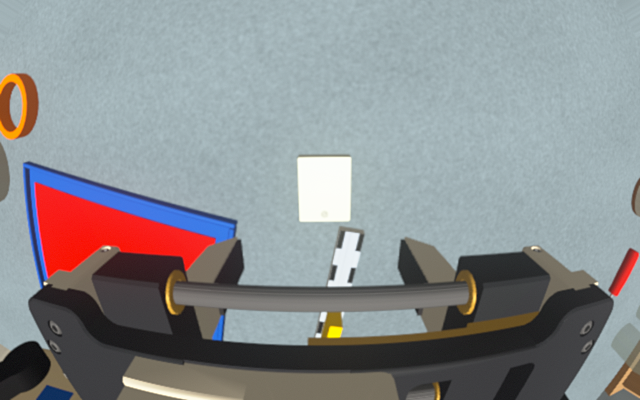

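The wrist view shows the coupon at (324,188), centred between the fingers (240 and 400). I'll descend, then close.

Call:
step_arm([
  [1,0,0,0.0675,0],
  [1,0,0,0.0675,0],
  [1,0,0,0.0675,0],
  [1,0,0,0.0675,0],
  [1,0,0,0,0],
  [1,0,0,0,0],
])

```text
time: 2.35
tool_pos: [449.4, -5.9, 15.4]
tcp_rot: [3.141, -0.002, -3.016]
contact_force: [-0.3, 0.0, 0.1]
grip_width: 92.0
finger_force: 0.0
```

```bash
python3 - <<'E'
from h import *
obs(); plan([(450.5,-6.7,15,187.2,1)],step=40)
E
```

```text
t 2.35 [449.4  -5.9  15.4] yaw -172.82 w 92.0 f 0.0 [-0.3  0.   0.1]
[[1, -0.002, -0.0019, 0.0009, -0.0002]]
```

Call:
step_arm([
  [1,-0.002,-0.002,0,0],
  [0,0,0,0,0],
  [0,0,0,0,0],
  [0,0,0,0,0],
  [0,0,0,0,0],
  [0,0,0,0,0],
  [0,0,0,0,0],
  [0,0,0,0,0],
])

```text
time: 3.15
tool_pos: [451.4, -7.8, 15.7]
tcp_rot: [3.141, -0.0, -3.017]
contact_force: [-0.8, 0.2, 1.4]
grip_width: 49.9
finger_force: 30.0
```

Call:
step_arm([
  [0,0,0,-0.03,0],
  [0,0,0,-0.06,0],
  [0,0,0,-0.06,0],
  [0,0,0,-0.02,0],
  [0,0,0,0,0],
])

```text
time: 3.65
tool_pos: [452.2, -7.9, 101.7]
tcp_rot: [-3.141, 0.003, -3.017]
contact_force: [0.3, 0.2, -1.1]
grip_width: 49.9
finger_force: 30.0
```

```bash
cat >> h.py <<'E'
def slot(y,x=15.,c=(588,-271.1),a=83.0):
    a=np.radians(a); return c[0]+x*np.sin(a)+y*np.cos(a), c[1]-x*np.cos(a)+y*np.sin(a)
E
python3 - <<'E'
from h import *
obs(); s=slot(-98.25); print(s); plan([(*s,100,83,0),(*s,35,83,0)],step=35)
E
```

```text
t 3.65 [452.2  -7.9 101.7] yaw -172.86 w 49.9 f 30.0 [ 0.3  0.2 -1.1]
(np.float64(590.9145292850642), np.float64(-370.4456995498372))
[[0, -0.0142, -0.058, 0.0003, 0.089], [0, -0.0222, -0.0554, 0.0003, 0.089], [0, -0.0297, -0.0518, 0.0003, 0.089], [0, -0.0366, -0.0472, 0.0003, 0.089], [0, -0.0428, -0.0416, 0.0003, 0.089], [0, -0.0482, -0.0352, 0.0003, 0.089], [0, -0.0527, -0.0282, 0.0003, 0.089], [0, -0.0561, -0.0205, 0.0003, 0.089]]
[[0, -0.0584, -0.0125, 0.0003, 0.089], [0, -0.0596, -0.0043, 0.0003, 0.089], [0, -0.0596, 0.0041, 0.0003, 0.089], [0, -0.0584, 0.0123, 0.0003, 0.089], [0, -0.0561, 0.0204, 0.0003, 0.089], [0, 0.0, 0.0, 0.065, -0.0], [0, 0.0, 0.0, 0.065, -0.0]]
```

Call:
step_arm([
  [0,-0.0142,-0.058,0,0.089],
  [0,-0.022,-0.055,0,0.089],
  [0,-0.03,-0.052,0,0.089],
  [0,-0.0366,-0.047,0,0.089],
  [0,-0.043,-0.0416,0,0.089],
  [0,-0.048,-0.035,0,0.089],
  [0,-0.0527,-0.028,0,0.089],
  [0,-0.056,-0.0205,0,0.089],
])

```text
time: 4.45
tool_pos: [536.4, -231.2, 98.3]
tcp_rot: [-3.14, -0.003, 2.142]
contact_force: [0.1, -0.2, -1.1]
grip_width: 49.6
finger_force: 30.0
```

Call:
step_arm([
  [0,-0.0584,-0.0125,0,0.089],
  [0,-0.06,-0.0043,0,0.089],
  [0,-0.06,0.004,0,0.089],
  [0,-0.0584,0.0123,0,0.089],
  [0,-0.056,0.0204,0,0.089],
  [0,0,0,0,0],
  [0,0,0,0,0],
  [0,0,0,0,0],
])

```text
time: 5.25
tool_pos: [589.7, -368.9, 99.1]
tcp_rot: [-3.139, -0.002, 1.451]
contact_force: [0.9, -0.4, -1.3]
grip_width: 49.5
finger_force: 30.0
```

```bash
python3 - <<'E'
from h import *
obs(); s=slot(-98.25); im,d,W=cloud('wrist'); save('w2.png',im);plan([(*s,60,83,0),(*s,24,83,0)],step=35)
E
```

```text
t 5.25 [ 589.7 -368.9   99.1] yaw 83.11 w 49.5 f 30.0 [ 0.9 -0.4 -1.3]
[[0, -0.0014, 0.0011, 0.0397, 0.0007], [0, -0.0014, 0.0011, 0.0397, 0.0007], [0, 0.0, 0.0, 0.036, -0.0], [0, 0.0, 0.0, 0.036, -0.0]]
```

View pics/w2.png

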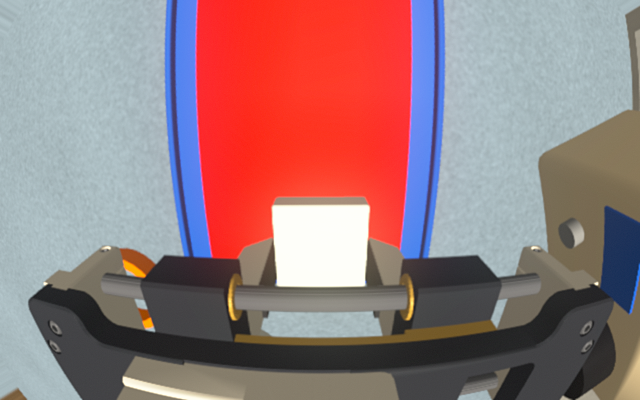

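Coupon held square, long axis along the tray. I'll lower it.

Call:
step_arm([
  [0,-0.0014,0.001,0.04,0],
  [0,-0.0014,0.001,0.04,0],
  [0,0,0,0.04,0],
  [0,0,0,0.028,0],
  [0,0,0,0,0],
  [0,0,0,0,0],
  [0,0,0,0,0],
])

```text
time: 6.0
tool_pos: [592.0, -372.1, 28.1]
tcp_rot: [3.14, 0.001, 1.449]
contact_force: [0.2, 0.2, -1.1]
grip_width: 49.6
finger_force: 30.0
```

```bash
python3 - <<'E'
from h import *
obs(); s=slot(-98.25); plan([(*s,22.5,83,0)],step=35)
E
```

```text
t 6.0 [ 592.  -372.1   28.1] yaw 83.02 w 49.6 f 30.0 [ 0.2  0.2 -1.1]
[[0, 0.003, -0.0025, 0.0113, 0.0003]]
```

Call:
step_arm([
  [0,0.001,0,0.009,0],
  [0,0,0,0,0],
  [0,0,0,0,0],
])

```text
time: 6.3
tool_pos: [591.7, -371.5, 22.8]
tcp_rot: [3.14, 0.001, 1.449]
contact_force: [1.1, 0.2, 1.4]
grip_width: 49.4
finger_force: 30.0
```

Call:
step_arm([
  [0,0,0,0,0],
])

```text
time: 6.4
tool_pos: [591.7, -371.5, 22.8]
tcp_rot: [3.14, 0.001, 1.449]
contact_force: [1.8, 0.3, 2.2]
grip_width: 49.3
finger_force: 30.0
```

Call:
step_arm([
  [0,0,0,0,0],
])

```text
time: 6.5
tool_pos: [591.7, -371.5, 22.8]
tcp_rot: [3.14, 0.0, 1.449]
contact_force: [0.7, 0.1, 2.6]
grip_width: 49.7
finger_force: 30.0
```

Call:
step_arm([
  [0.75,0,0,0,0],
  [0.75,0,0,0,0],
  [0.75,0,0,0,0],
  [0.75,0,0,-0.03,0],
  [0.75,0,0,-0.08,0],
  [0.75,0,0,-0.09,0],
  [0.75,0,0,-0.08,0],
  [0.75,0,0,0,0],
])

```text
time: 7.3
tool_pos: [593.9, -373.2, 171.2]
tcp_rot: [3.13, 0.007, 1.449]
contact_force: [0.2, -0.5, -0.3]
grip_width: 68.8
finger_force: 0.0
```

```bash
python3 - <<'E'
from h import *
obs(); plan([(504,254,160,172.8,.75)],step=42)
E
```

```text
t 7.3 [ 593.9 -373.2  171.2] yaw 83.01 w 68.8 f 0.0 [ 0.2 -0.5 -0.3]
[[0.75, 0.0765, -0.0207, 0.0014, -0.0624], [0.75, 0.0781, -0.0131, 0.0014, -0.0624], [0.75, 0.079, -0.0054, 0.0014, -0.0624], [0.75, 0.0792, 0.0023, 0.0014, -0.0624], [0.75, 0.0786, 0.0101, 0.0014, -0.0624], [0.75, 0.0772, 0.0177, 0.0014, -0.0624], [0.75, 0.0751, 0.0252, 0.0014, -0.0624], [0.75, 0.0723, 0.0324, 0.0014, -0.0624]]
[[0.75, 0.0688, 0.0393, 0.0014, -0.0624], [0.75, 0.0646, 0.0458, 0.0014, -0.0624], [0.75, 0.0598, 0.0519, 0.0014, -0.0624], [0.75, 0.0544, 0.0575, 0.0014, -0.0624], [0.75, 0.0485, 0.0626, 0.0014, -0.0624], [0.75, 0.0422, 0.067, 0.0014, -0.0624], [0.75, 0.0354, 0.0708, 0.0014, -0.0624], [0.75, 0.0283, 0.074, 0.0014, -0.0624]]
```

Call:
step_arm([
  [0.75,0.0765,-0.021,0,-0.0624],
  [0.75,0.078,-0.013,0,-0.0624],
  [0.75,0.079,-0.0054,0,-0.0624],
  [0.75,0.079,0.0023,0,-0.0624],
  [0.75,0.0786,0.01,0,-0.0624],
  [0.75,0.077,0.0177,0,-0.0624],
  [0.75,0.075,0.025,0,-0.0624],
  [0.75,0.072,0.0324,0,-0.0624],
])

```text
time: 8.1
tool_pos: [545.7, -56.5, 162.7]
tcp_rot: [3.141, 0.0, 2.237]
contact_force: [1.3, 0.5, 0.2]
grip_width: 68.5
finger_force: 0.0
```

Call:
step_arm([
  [0.75,0.0688,0.039,0,-0.0624],
  [0.75,0.0646,0.046,0,-0.0624],
  [0.75,0.06,0.052,0,-0.0624],
  [0.75,0.0544,0.0575,0,-0.0624],
  [0.75,0.0485,0.0626,0,-0.0624],
  [0.75,0.042,0.067,0,-0.0624],
  [0.75,0.0354,0.071,0,-0.0624],
  [0.75,0.028,0.074,0,-0.0624],
])

```text
time: 8.9
tool_pos: [500.7, 257.1, 162.7]
tcp_rot: [3.141, 0.0, 3.021]
contact_force: [1.3, -0.2, -0.2]
grip_width: 68.8
finger_force: 0.0
```

Call:
step_arm([
  [0.75,0,0,0,0],
  [0.75,0,0,0,0],
  [0.75,0,0,0,0],
])

```text
time: 9.2
tool_pos: [501.4, 254.6, 162.3]
tcp_rot: [-3.141, -0.0, 3.015]
contact_force: [0.1, 0.0, 0.9]
grip_width: 68.9
finger_force: 0.0
```

```bash
python3 - <<'E'
from h import *
obs(); im,d,W=cloud('top'); save('t3.png',im,(180,150,460,330),2.8)
print('c4 placed'); rectw(coup(im,W,slot(-99),60),23); print(slot(-99.3,15.9))
plan([(505.5,253.9,150,172.8,.75),(505.5,253.9,86,172.8,.75)],step=35)
E
```

```text
t 9.2 [501.4 254.6 162.3] yaw 172.77 w 68.9 f 0.0 [0.1 0.  0.9]
c4 placed
249 rect [ 593.3 -368.1] [63. 51.] 83.1 mean [ 593.  -368.2] axis 81.5 sizes [50.9 63.3]
(np.float64(591.6798580109659), np.float64(-371.5975554181251))
[[0.75, -0.008, 0.0001, 0.0247, -0.0006], [0.75, 0.0, 0.0, 0.064, -0.0], [0.75, 0.0, 0.0, 0.064, -0.0]]
```

View pics/t3.png

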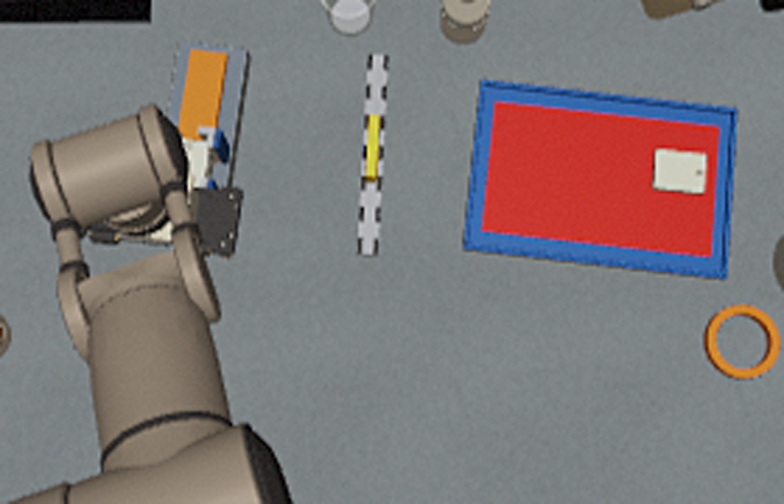

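The top view shows coupon 4 at crop (680,172), square on the mat and parallel to its edges. The bar at (372,150) hasn't moved. Next I'll pinch the handle.

Call:
step_arm([
  [0.75,-0.008,0,0.025,0],
  [0.75,0,0,0.06,0],
  [0.75,0,0,0.05,0],
  [0.75,0,0,0.016,0],
  [0.75,0,0,0,0],
  [0.75,0,0,0,0],
  [0,0,0,0,0],
])

```text
time: 9.95
tool_pos: [506.2, 255.2, 88.0]
tcp_rot: [3.14, 0.002, 3.017]
contact_force: [0.2, -0.4, -0.2]
grip_width: 64.6
finger_force: 0.0
```

Call:
step_arm([
  [0,0,0,0,0],
  [0,0,0,0,0],
  [0,0,0,0,0],
  [0,0,0,0,0],
  [0,0,0,0,0],
  [0,0,0,0,0],
])

```text
time: 10.55
tool_pos: [505.0, 253.6, 86.8]
tcp_rot: [-3.139, -0.001, 3.017]
contact_force: [-1.8, -6.4, 3.1]
grip_width: 24.0
finger_force: 30.0
```

Call:
step_arm([
  [0,0.02,0,0,0],
  [0,0.035,0,0,0],
  [0,0.035,0,0,0],
  [0,0.035,0,0,0],
  [0,0.035,0,0,0],
  [0,0.035,0,0,0],
  [0,0.025,0,0,0],
  [0,0.012,0,0,0],
])

```text
time: 11.35
tool_pos: [390.8, 268.2, 86.8]
tcp_rot: [-3.14, 0.003, 3.019]
contact_force: [21.1, -17.0, -15.6]
grip_width: 23.8
finger_force: 30.0
```

Call:
step_arm([
  [0,0,0,0,0],
  [0,0,0,0,0],
  [0,0,0,0,0],
])

```text
time: 11.65
tool_pos: [390.8, 268.1, 86.8]
tcp_rot: [-3.139, 0.001, 3.018]
contact_force: [3.3, -7.7, 0.1]
grip_width: 23.8
finger_force: 30.0
```

Call:
step_arm([
  [0.5,0,0,0,0],
  [0.5,0,0,0,0],
  [0.5,0,0,0,0],
  [0.5,0,0,-0.03,0],
  [0.5,0,0,-0.05,0],
  [0.9,-0.03,0,-0.06,0],
  [0.9,-0.06,0,0,0],
  [0.9,-0.07,0,0,0],
])

```text
time: 12.45
tool_pos: [470.2, 260.1, 158.2]
tcp_rot: [3.14, 0.002, 3.019]
contact_force: [0.2, 0.5, -0.9]
grip_width: 65.5
finger_force: 0.0
```

Call:
step_arm([
  [0.9,0,0,0,0],
  [0.9,0,0,0,0],
  [0.9,0,0,0,0],
])

```text
time: 12.75
tool_pos: [468.3, 259.6, 156.3]
tcp_rot: [-3.141, -0.002, 3.017]
contact_force: [0.2, -1.0, -0.8]
grip_width: 82.1
finger_force: 0.0
```

```bash
cat >> h.py <<'E'
def wristcoup(near,z,rad=60):
    o=obs(); im,d,W=cloud('wrist'); hsv=cv2.cvtColor(im,cv2.COLOR_RGB2HSV)
    m=(hsv[...,1]<40)&(hsv[...,2]>195)&(np.hypot(W[...,0]-near[0],W[...,1]-near[1])<rad)&(abs(W[...,2]-z)<12)
    n,l,s,c=cv2.connectedComponentsWithStats(m.astype(np.uint8)); m=l==1+np.argmax(s[1:,4])
    p=W[m].astype(np.float32); print(m.sum(),'rect',cv2.minAreaRect(p[:,:2]),'mean',p.mean(0).round(1)); return im,o
E
python3 - <<'E'
from h import *
im,o=wristcoup((470,258),66); save('w4.png',im)
plan([(470.2,258.1,64,172.8,.9)])
E
```

```text
t 12.75 [468.3 259.6 156.3] yaw 172.88 w 82.1 f 0.0 [ 0.2 -1.  -0.8]Traceback (most recent call last):
  File "<stdin>", line 2, in <module>
  File "h.py", line 54, in wristcoup
    p=W[m].astype(np.float32); print(m.sum(),'rect',cv2.minAreaRect(p[:,:2]),'mean',p.mean(0).round(1)); return im,o
                                                    ~~~~~~~~~~~~~~~^^^^^^^^^
cv2.error: OpenCV(4.12.0) /io/opencv/modules/imgproc/src/convhull.cpp:143: error: (-215:Assertion failed) total >= 0 && (depth == CV_32F || depth == CV_32S) in function 'convexHull'
```

```bash
python3 - <<'E'
from h import *
im,d,W=cloud('wrist'); save('w4.png',im)
for u,v in((322,188),(322,160),(322,215)): print(u,v,im[v,u],d[v,u],W[v,u].round(1))
E
```

```text
322 188 [253 254 249] 246.03285 [451.1 263.1  67.2]
322 160 [226 132  48] 245.57207 [429.9 265.7  60.7]
322 215 [253 253 248] 254.05305 [474.2 260.2  66.4]
```

View pics/w4.png

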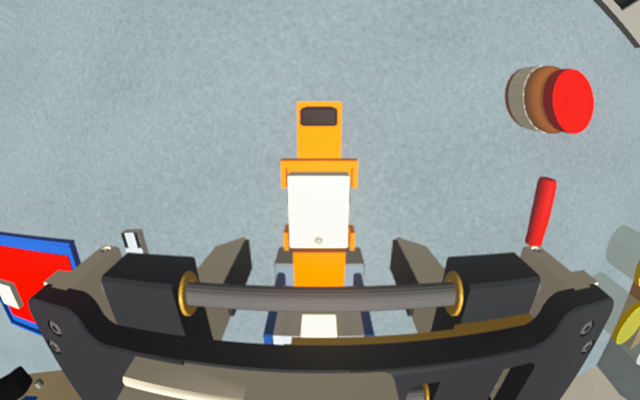

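The wrist view shows the coupon in the pocket (rows 175–248, columns 288–350), with finger room on both sides. Next I'll fix the slice bug and measure.

```bash
sed -i 's/cv2.minAreaRect(p\[:,:2\])/cv2.minAreaRect(p[:,:2].copy())/' h.py; python3 - <<'E'
from h import *
im,o=wristcoup((470,258),66)
plan([(470.2,258.1,64,172.8,.9)])
E
```

```text
t 12.85 [468.5 259.8 156.6] yaw 172.91 w 82.6 f 0.0 [ 0.  -1.   0.4]
4338 rect ((473.4906005859375, 256.56829833984375), (51.26951217651367, 66.7967300415039), 82.84757232666016) mean [470.8 257.4  66.5]
[[0.9, -0.0012, -0.001, 0.0618, 0.0004], [0.9, -0.0012, -0.001, 0.0618, 0.0004], [0.9, -0.0012, -0.001, 0.0618, 0.0004]]
```

Call:
step_arm([
  [0.9,-0.003,-0.003,0.05,0],
  [0.9,-0.003,0,0.06,0],
  [0.9,0,0,0.05,0],
  [0.9,0,0,0.024,0],
  [0.9,0,0,0,0],
  [0.9,0,0,0,0],
  [0.9,0,0,0,0],
])

```text
time: 13.6
tool_pos: [473.1, 258.1, 66.1]
tcp_rot: [3.14, 0.002, 3.017]
contact_force: [0.3, 0.3, 1.1]
grip_width: 82.5
finger_force: 0.0
```

Call:
step_arm([
  [0,0,0,0,0],
  [0,0,0,0,0],
  [0,0,0,0,0],
  [0,0,0,0,0],
  [0,0,0,0,0],
  [0,0,0,0,0],
])

```text
time: 14.2
tool_pos: [472.3, 257.7, 64.8]
tcp_rot: [3.141, 0.0, 3.017]
contact_force: [0.3, -0.7, 1.7]
grip_width: 49.5
finger_force: 30.0
```

Call:
step_arm([
  [0,0,0,-0.03,0],
  [0,0,0,-0.06,0],
  [0,0,0,-0.06,0],
  [0,0,0,-0.03,0],
  [0,0,0,0,0],
  [0,0,0,0,0],
])

```text
time: 14.8
tool_pos: [472.0, 257.5, 154.1]
tcp_rot: [-3.141, -0.001, 3.017]
contact_force: [-0.8, 0.4, -1.1]
grip_width: 49.9
finger_force: 30.0
```

```bash
cat >> h.py <<'E'
def inhand(im):
    hsv=cv2.cvtColor(im,cv2.COLOR_RGB2HSV); m=((hsv[...,1]<40)&(hsv[...,2]>225)).astype(np.uint8)
    m[:120]=0;m[260:]=0;m[:,:260]=0;m[:,380:]=0; print([ (int(np.nonzero(m[:,c])[0].min()) if m[:,c].any() else None) for c in (300,310,320,330,340)],'cols@240',np.nonzero(m[240])[0][[0,-1]])
E
python3 - <<'E'
from h import *
o=obs(); inhand(cv2.imread('pics/w2.png')[...,::-1].copy()); im,d=bot.capture('wrist'); inhand(im)
plan([(*slot(-33.7,15.9),130,83,0)],step=40)
E
```

```text
t 14.8 [472.  257.5 154.1] yaw 172.86 w 49.9 f 30.0 [-0.8  0.4 -1.1]
[206, 206, 205, 205, 205] cols@240 [274 366]
[210, 210, 210, 210, 210] cols@240 [274 367]
[[0, -0.0263, -0.0725, 0.0031, 0.0666], [0, -0.0337, -0.0693, 0.0031, 0.0666], [0, -0.0408, -0.0654, 0.0031, 0.0666], [0, -0.0474, -0.0608, 0.0031, 0.0666], [0, -0.0535, -0.0556, 0.0031, 0.0666], [0, -0.059, -0.0497, 0.0031, 0.0666], [0, -0.0638, -0.0432, 0.0031, 0.0666], [0, -0.068, -0.0363, 0.0031, 0.0666]]
[[0, -0.0714, -0.0291, 0.0031, 0.0666], [0, -0.0741, -0.0214, 0.0031, 0.0666], [0, -0.0759, -0.0136, 0.0031, 0.0666], [0, -0.0769, -0.0056, 0.0031, 0.0666], [0, -0.0771, 0.0025, 0.0031, 0.0666], [0, -0.0764, 0.0105, 0.0031, 0.0666], [0, -0.0749, 0.0184, 0.0031, 0.0666]]
```

Call:
step_arm([
  [0,-0.026,-0.0725,0.003,0.0666],
  [0,-0.0337,-0.069,0.003,0.0666],
  [0,-0.041,-0.0654,0.003,0.0666],
  [0,-0.047,-0.061,0.003,0.0666],
  [0,-0.0535,-0.0556,0.003,0.0666],
  [0,-0.059,-0.05,0.003,0.0666],
  [0,-0.064,-0.043,0.003,0.0666],
  [0,-0.068,-0.036,0.003,0.0666],
])

```text
time: 15.65
tool_pos: [539.9, -44.4, 141.0]
tcp_rot: [-3.14, -0.002, 2.176]
contact_force: [0.2, 0.0, -1.6]
grip_width: 49.4
finger_force: 30.0
```

Call:
step_arm([
  [0,-0.0714,-0.029,0.003,0.0666],
  [0,-0.074,-0.0214,0.003,0.0666],
  [0,-0.076,-0.0136,0.003,0.0666],
  [0,-0.077,-0.0056,0.003,0.0666],
  [0,-0.077,0.0025,0.003,0.0666],
  [0,-0.0764,0.0105,0.003,0.0666],
  [0,-0.075,0.018,0.003,0.0666],
  [0,0,0,0.05,0],
])

```text
time: 16.45
tool_pos: [601.3, -312.2, 107.8]
tcp_rot: [3.136, 0.004, 1.441]
contact_force: [1.6, 0.6, -0.7]
grip_width: 49.6
finger_force: 30.0
```

Call:
step_arm([
  [0,0,0,0.05,0],
  [0,0,0,0,0],
  [0,0,0,0,0],
  [0,0,0,0,0],
  [0,0,0,0,0],
])

```text
time: 16.95
tool_pos: [600.8, -306.3, 83.7]
tcp_rot: [3.139, 0.001, 1.448]
contact_force: [-0.2, 0.7, 0.2]
grip_width: 49.5
finger_force: 30.0
```

```bash
python3 - <<'E'
from h import *
o=obs(); im,d=bot.capture('wrist'); inhand(im)
plan([(*slot(-31.2,15.9),22.3,83,0)],step=20)
E
```

```text
t 16.95 [ 600.8 -306.3   83.7] yaw 82.98 w 49.5 f 30.0 [-0.2  0.7  0.2]
[210, 210, 210, 210, 210] cols@240 [274 367]
[[0, 0.0011, -0.0005, 0.0307, -0.0001], [0, 0.0011, -0.0005, 0.0307, -0.0001], [0, 0.0011, -0.0005, 0.0307, -0.0001], [0, 0.0011, -0.0005, 0.0307, -0.0001]]
```

Call:
step_arm([
  [0,0.0044,-0.002,0.03,0],
  [0,0,0,0.04,0],
  [0,0,0,0.028,0],
  [0,0,0,0,0],
  [0,0,0,0,0],
  [0,0,0,0,0],
])

```text
time: 17.6
tool_pos: [600.0, -304.3, 34.4]
tcp_rot: [3.14, 0.001, 1.448]
contact_force: [-0.6, 0.2, -0.6]
grip_width: 49.8
finger_force: 30.0
```

```bash
python3 - <<'E'
from h import *
o=obs(); plan([(*slot(-31.2,15.9),22.3,83,0)],step=20)
E
```

```text
t 17.6 [ 600.  -304.3   34.4] yaw 82.95 w 49.8 f 30.0 [-0.6  0.2 -0.6]
[[0, 0.0007, -0.0002, 0.0242, -0.0006]]
```

Call:
step_arm([
  [0,0.0007,0,0.014,0],
  [0,0,0,0.009,0],
  [0,0,0,0,0],
  [0,0,0,0,0],
  [0,0,0,0,0],
])

```text
time: 18.1
tool_pos: [599.5, -303.6, 21.6]
tcp_rot: [3.141, -0.0, 1.448]
contact_force: [0.5, -0.5, 0.2]
grip_width: 49.6
finger_force: 30.0
```

```bash
python3 - <<'E'
from h import *
o=obs(); plan([(*slot(-31.2,15.9),22.0,83,0)],step=20)
E
```

```text
t 18.1 [ 599.5 -303.6   21.6] yaw 82.95 w 49.6 f 30.0 [ 0.5 -0.5  0.2]
[[0, -0.0008, 0.0011, -0.0007, -0.0005]]
```

Call:
step_arm([
  [0.7,0,0,0,0],
  [0.7,0,0,0,0],
  [0.7,0,0,0,0],
  [0.7,0,0,-0.03,0],
  [0.7,0,0,-0.07,0],
  [0.7,0,0,-0.09,0],
  [0.7,0,0,-0.07,0],
  [0.7,0,0,0,0],
])

```text
time: 18.9
tool_pos: [602.0, -305.2, 159.7]
tcp_rot: [3.13, 0.006, 1.448]
contact_force: [1.5, -0.5, 1.0]
grip_width: 63.8
finger_force: 0.0
```

```bash
python3 - <<'E'
from h import *
o=obs(); plan([(390.8,268.1,145,172.8,.7)],step=42)
E
```

```text
t 18.9 [ 602.  -305.2  159.7] yaw 82.96 w 63.8 f 0.0 [ 1.5 -0.5  1. ]
[[0.7, 0.0724, -0.0373, 0.002, -0.0666], [0.7, 0.0759, -0.0296, 0.002, -0.0666], [0.7, 0.0786, -0.0215, 0.002, -0.0666], [0.7, 0.0804, -0.0132, 0.002, -0.0666], [0.7, 0.0813, -0.0047, 0.002, -0.0666], [0.7, 0.0814, 0.0038, 0.002, -0.0666], [0.7, 0.0805, 0.0123, 0.002, -0.0666], [0.7, 0.0788, 0.0206, 0.002, -0.0666]]
[[0.7, 0.0762, 0.0287, 0.002, -0.0666], [0.7, 0.0728, 0.0365, 0.002, -0.0666], [0.7, 0.0686, 0.0439, 0.002, -0.0666], [0.7, 0.0637, 0.0508, 0.002, -0.0666], [0.7, 0.058, 0.0572, 0.002, -0.0666], [0.7, 0.0517, 0.0629, 0.002, -0.0666], [0.7, 0.0449, 0.068, 0.002, -0.0666]]
```

Call:
step_arm([
  [0.7,0.0724,-0.037,0.002,-0.0666],
  [0.7,0.076,-0.0296,0.002,-0.0666],
  [0.7,0.0786,-0.0215,0.002,-0.0666],
  [0.7,0.08,-0.013,0.002,-0.0666],
  [0.7,0.081,-0.0047,0.002,-0.0666],
  [0.7,0.081,0.004,0.002,-0.0666],
  [0.7,0.0805,0.012,0.002,-0.0666],
  [0.7,0.079,0.0206,0.002,-0.0666],
])

```text
time: 19.7
tool_pos: [486.0, 3.2, 144.0]
tcp_rot: [3.141, 0.0, 2.289]
contact_force: [-0.2, 0.5, -0.5]
grip_width: 64.1
finger_force: 0.0
```

Call:
step_arm([
  [0.7,0.076,0.0287,0.002,-0.0666],
  [0.7,0.073,0.0365,0.002,-0.0666],
  [0.7,0.0686,0.044,0.002,-0.0666],
  [0.7,0.0637,0.051,0.002,-0.0666],
  [0.7,0.058,0.057,0.002,-0.0666],
  [0.7,0.0517,0.063,0.002,-0.0666],
  [0.7,0.045,0.068,0.002,-0.0666],
  [0.7,0,0,0,0],
])

```text
time: 20.5
tool_pos: [386.2, 272.6, 136.9]
tcp_rot: [3.14, -0.0, 3.024]
contact_force: [0.2, -0.5, -0.1]
grip_width: 64.2
finger_force: 0.0
```

Call:
step_arm([
  [0.7,0,0,0,0],
  [0.7,0,0,0,0],
  [0.7,0,0,0,0],
])

```text
time: 20.8
tool_pos: [388.6, 268.2, 136.8]
tcp_rot: [-3.142, 0.0, 3.015]
contact_force: [-0.4, 0.2, 0.1]
grip_width: 64.2
finger_force: 0.0
```

```bash
cat >> h.py <<'E'
def row(im,W,n):
    hsv=cv2.cvtColor(im,cv2.COLOR_RGB2HSV)
    m=(hsv[...,1]<70)&(hsv[...,2]>150)&(np.hypot(W[...,0]-588,W[...,1]+271)<165)&(W[...,2]<40)
    v,u=np.nonzero(m); P=px2w('top',np.c_[u,v],23)[:,:2]-[588,-271.1]
    a=np.radians(83); ty=P@[np.cos(a),np.sin(a)]; tx=P@[np.sin(a),-np.cos(a)]
    k=np.abs(tx)<85; ty,tx=ty[k],tx[k]
    print('row y',ty.min().round(1),ty.max().round(1),'x',tx.min().round(1),tx.max().round(1))
    b=np.linspace(ty.min(),ty.max(),n*3+1)
    for i in range(n*3):
        s=(ty>=b[i])&(ty<=b[i+1]); print(i,s.sum(),tx[s].mean().round(2))
E
python3 - <<'E'
from h import *
o=obs(); plan([(390.8,268.1,86,172.8,.7)],step=30)
im,d,W=cloud('top'); row(im,W,2); save('t5.png',im,(340,170,450,260),5)
E
```

```text
t 20.8 [388.6 268.2 136.8] yaw 172.73 w 64.2 f 0.0 [-0.4  0.2  0.1]
[[0.7, -0.0021, 0.0002, 0.0508, -0.0004], [0.7, -0.0021, 0.0002, 0.0508, -0.0004]]
row y -127.2 2.2 x -9.0 42.6
0 85 16.09
1 84 16.87
2 78 17.71
3 80 15.24
4 84 16.81
5 87 16.48
```

View pics/t5.png

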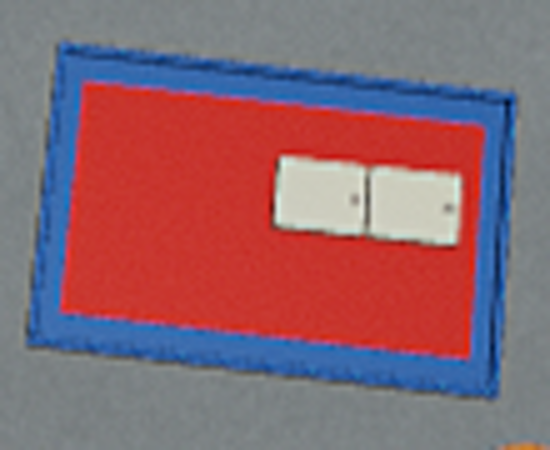

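The crop shows both coupons end to end (gap ≈1.5 mm at column 367) with their edges in line. Next I'll grip the handle, push it home and draw it out again.

Call:
step_arm([
  [0.7,-0.004,0,0.05,0],
  [0.7,0,0,0.05,0],
  [0.7,0,0,0,0],
  [0.7,0,0,0,0],
  [0,0,0,0,0],
  [0,0,0,0,0],
  [0,0,0,0,0],
  [0,0,0,0,0],
])

```text
time: 21.65
tool_pos: [390.3, 269.1, 87.3]
tcp_rot: [3.141, 0.001, 3.017]
contact_force: [-0.4, -0.1, -0.2]
grip_width: 36.9
finger_force: 0.0
```

Call:
step_arm([
  [0,0,0,0,0],
  [0,0,0,0,0],
  [0,-0.02,0,0,0],
  [0,-0.035,0,0,0],
  [0,-0.035,0,0,0],
  [0,-0.035,0,0,0],
  [0,-0.035,0,0,0],
  [0,-0.035,0,0,0],
])

```text
time: 22.45
tool_pos: [486.4, 256.0, 86.9]
tcp_rot: [-3.14, -0.002, 3.017]
contact_force: [-3.4, -2.9, 6.0]
grip_width: 23.5
finger_force: 30.0
```

Call:
step_arm([
  [0,-0.025,0,0,0],
  [0,-0.012,0,0,0],
  [0,0,0,0,0],
  [0,0,0,0,0],
  [0,0,0,0,0],
  [0,0,0,0,0],
])

```text
time: 23.05
tool_pos: [504.2, 253.7, 86.9]
tcp_rot: [-3.14, -0.002, 3.017]
contact_force: [-4.1, -5.2, 6.1]
grip_width: 23.7
finger_force: 30.0
```

Call:
step_arm([
  [0,-0.004,0,0,0],
  [0,0,0,0,0],
  [0,0,0,0,0],
  [0,0,0,0,0],
])

```text
time: 23.45
tool_pos: [504.2, 253.7, 86.9]
tcp_rot: [-3.139, -0.006, 3.017]
contact_force: [-11.0, -4.1, 10.7]
grip_width: 23.8
finger_force: 30.0
```

Call:
step_arm([
  [0,0.022,0,0,0],
  [0,0.035,0,0,0],
  [0,0.035,0,0,0],
  [0,0.035,0,0,0],
  [0,0.035,0,0,0],
  [0,0.035,0,0,0],
  [0,0.025,0,0,0],
  [0,0.014,0,0,0],
])

```text
time: 24.25
tool_pos: [389.8, 268.2, 86.9]
tcp_rot: [-3.14, 0.001, 3.018]
contact_force: [24.2, -14.5, -12.3]
grip_width: 23.8
finger_force: 30.0
```

Call:
step_arm([
  [0,0,0,0,0],
  [0,0,0,0,0],
  [0,0,0,0,0],
])

```text
time: 24.55
tool_pos: [389.9, 268.1, 86.9]
tcp_rot: [-3.14, 0.0, 3.018]
contact_force: [0.4, -6.6, 3.0]
grip_width: 23.7
finger_force: 30.0
```

Call:
step_arm([
  [0.5,0,0,0,0],
  [0.5,0,0,0,0],
  [0.5,0,0,0,0],
  [0.5,0,0,-0.03,0],
  [0.5,0,0,-0.05,0],
  [0.9,-0.03,0,-0.06,0],
  [0.9,-0.06,0,0,0],
  [0.9,-0.073,0,0,0],
])

```text
time: 25.35
tool_pos: [471.6, 259.5, 158.1]
tcp_rot: [3.14, 0.002, 3.018]
contact_force: [-0.1, -0.2, 0.4]
grip_width: 65.5
finger_force: 0.0
```

Call:
step_arm([
  [0.9,0,0,0,0],
  [0.9,0,0,0,0],
  [0.9,0,0,0,0],
  [0.9,0,0,0,0],
])

```text
time: 25.75
tool_pos: [469.9, 259.1, 156.6]
tcp_rot: [-3.141, -0.001, 3.018]
contact_force: [-0.6, -0.4, 0.1]
grip_width: 82.3
finger_force: 0.0
```

```bash
python3 - <<'E'
from h import *
im,o=wristcoup((470,258),66)
plan([(472.3,257.7,64.8,172.8,.9)])
E
```

```text
t 25.75 [469.9 259.1 156.6] yaw 172.91 w 82.3 f 0.0 [-0.6 -0.4  0.1]
4313 rect ((474.8675842285156, 256.8796691894531), (50.25565719604492, 63.45361328125), 82.9571762084961) mean [473.3 257.2  66.5]
[[0.9, -0.0016, -0.0007, 0.0613, 0.0004], [0.9, -0.0016, -0.0007, 0.0613, 0.0004], [0.9, -0.0016, -0.0007, 0.0613, 0.0004]]
```

Call:
step_arm([
  [0.9,-0.004,-0.002,0.05,0],
  [0.9,-0.003,0,0.06,0],
  [0.9,0,0,0.05,0],
  [0.9,0,0,0.024,0],
  [0.9,0,0,0,0],
  [0.9,0,0,0,0],
  [0.9,0,0,0,0],
])

```text
time: 26.5
tool_pos: [475.1, 257.8, 66.1]
tcp_rot: [3.14, 0.002, 3.017]
contact_force: [0.4, 0.6, 1.1]
grip_width: 82.4
finger_force: 0.0
```

Call:
step_arm([
  [0,0,0,0,0],
  [0,0,0,0,0],
  [0,0,0,0,0],
  [0,0,0,0,0],
  [0,0,0,0,0],
  [0,0,0,0,0],
])

```text
time: 27.1
tool_pos: [474.4, 257.4, 64.8]
tcp_rot: [3.141, 0.0, 3.017]
contact_force: [-0.9, -0.2, 2.1]
grip_width: 49.5
finger_force: 30.0
```

Call:
step_arm([
  [0,0,0,-0.03,0],
  [0,0,0,-0.06,0],
  [0,0,0,-0.06,0],
  [0,0,0,-0.03,0],
  [0,0,0,0,0],
  [0,0,0,0,0],
])

```text
time: 27.7
tool_pos: [473.9, 257.3, 154.1]
tcp_rot: [-3.141, -0.001, 3.017]
contact_force: [-1.0, 0.4, -1.7]
grip_width: 49.1
finger_force: 30.0
```

```bash
python3 - <<'E'
from h import *
o=obs(); im,d=bot.capture('wrist'); inhand(im); save('w6.png',im)
plan([(*slot(34.0,15.9),130,83,0)],step=40)
E
```

```text
t 27.7 [473.9 257.3 154.1] yaw 172.86 w 49.1 f 30.0 [-1.   0.4 -1.7]
[211, 211, 212, 211, 211] cols@240 [274 367]
[[0, -0.03, -0.0732, 0.0036, 0.0768], [0, -0.0386, -0.0691, 0.0036, 0.0768], [0, -0.0466, -0.0639, 0.0036, 0.0768], [0, -0.054, -0.0579, 0.0036, 0.0768], [0, -0.0605, -0.0509, 0.0036, 0.0768], [0, -0.0662, -0.0433, 0.0036, 0.0768], [0, -0.071, -0.035, 0.0036, 0.0768], [0, -0.0747, -0.0262, 0.0036, 0.0768]]
[[0, -0.0773, -0.017, 0.0036, 0.0768], [0, -0.0788, -0.0076, 0.0036, 0.0768], [0, -0.0791, 0.0019, 0.0036, 0.0768], [0, -0.0783, 0.0114, 0.0036, 0.0768], [0, -0.0763, 0.0208, 0.0036, 0.0768]]
```

Call:
step_arm([
  [0,-0.03,-0.073,0.0036,0.0768],
  [0,-0.0386,-0.069,0.0036,0.0768],
  [0,-0.0466,-0.064,0.0036,0.0768],
  [0,-0.054,-0.058,0.0036,0.0768],
  [0,-0.0605,-0.051,0.0036,0.0768],
  [0,-0.066,-0.0433,0.0036,0.0768],
  [0,-0.071,-0.035,0.0036,0.0768],
  [0,-0.0747,-0.026,0.0036,0.0768],
])

```text
time: 28.55
tool_pos: [556.3, -49.4, 138.5]
tcp_rot: [-3.139, -0.002, 2.047]
contact_force: [1.1, -0.3, -1.6]
grip_width: 49.6
finger_force: 30.0
```

Call:
step_arm([
  [0,-0.077,-0.017,0.0036,0.0768],
  [0,-0.079,-0.0076,0.0036,0.0768],
  [0,-0.079,0.002,0.0036,0.0768],
  [0,-0.078,0.0114,0.0036,0.0768],
  [0,-0.076,0.021,0.0036,0.0768],
  [0,0,0,0.05,0],
  [0,0,0,0.05,0],
  [0,0,0,0,0],
])

```text
time: 29.35
tool_pos: [605.5, -237.4, 75.5]
tcp_rot: [-3.132, -0.004, 1.448]
contact_force: [-0.8, -0.0, -1.7]
grip_width: 49.9
finger_force: 30.0
```

Call:
step_arm([
  [0,0,0,0,0],
  [0,0,0,0,0],
  [0,0,0,0,0],
])

```text
time: 29.65
tool_pos: [609.4, -238.6, 82.7]
tcp_rot: [3.139, 0.001, 1.449]
contact_force: [0.6, 0.0, -0.8]
grip_width: 49.7
finger_force: 30.0
```

```bash
python3 - <<'E'
from h import *
o=obs(); im,d=bot.capture('wrist'); inhand(im)
plan([(*slot(35.2,15.6),33,83,0)],step=20)
E
```

```text
t 29.65 [ 609.4 -238.6   82.7] yaw 83.03 w 49.7 f 30.0 [ 0.6  0.  -0.8]
[211, 211, 211, 211, 211] cols@240 [274 367]
[[0, 0.0002, -0.0011, 0.0331, 0.0001], [0, 0.0002, -0.0011, 0.0331, 0.0001], [0, 0.0002, -0.0011, 0.0331, 0.0001]]
```

Call:
step_arm([
  [0,0.0006,-0.0033,0.03,0],
  [0,0,0,0.04,0],
  [0,0,0,0.027,0],
  [0,0,0,0,0],
  [0,0,0,0,0],
  [0,0,0,0,0],
])

```text
time: 30.3
tool_pos: [607.8, -238.4, 34.0]
tcp_rot: [3.14, 0.001, 1.449]
contact_force: [0.4, -0.6, -1.3]
grip_width: 49.5
finger_force: 30.0
```

```bash
python3 - <<'E'
from h import *
o=obs(); plan([(*slot(35.2,15.6),22,83,0)],step=20)
E
```

```text
t 30.3 [ 607.8 -238.4   34. ] yaw 83.01 w 49.5 f 30.0 [ 0.4 -0.6 -1.3]
[[0, 0.0006, -0.0002, 0.024, 0.0001]]
```

Call:
step_arm([
  [0,0.0004,0,0.014,0],
  [0,0,0,0.009,0],
  [0,0,0,0,0],
  [0,0,0,0,0],
  [0,0,0,0,0],
])

```text
time: 30.8
tool_pos: [607.3, -237.9, 21.6]
tcp_rot: [3.141, 0.0, 1.449]
contact_force: [-1.3, 1.5, 4.0]
grip_width: 49.4
finger_force: 30.0
```

Call:
step_arm([
  [0.7,0,0,0,0],
  [0.7,0,0,0,0],
  [0.7,0,0,0,0],
  [0.7,0,0,-0.03,0],
  [0.7,0,0,-0.07,0],
  [0.7,0,0,-0.09,0],
  [0.7,0,0,-0.07,0],
  [0.7,0,0,0,0],
])

```text
time: 31.6
tool_pos: [609.9, -239.2, 158.9]
tcp_rot: [3.13, 0.004, 1.449]
contact_force: [0.6, 0.1, 0.4]
grip_width: 64.2
finger_force: 0.0
```

```bash
python3 - <<'E'
from h import *
o=obs(); plan([(389.9,268.1,140,172.8,.7)],step=42)
E
```

```text
t 31.6 [ 609.9 -239.2  158.9] yaw 83.01 w 64.2 f 0.0 [0.6 0.1 0.4]
[[0.7, 0.0681, -0.04, 0.0027, -0.0713], [0.7, 0.0722, -0.0322, 0.0027, -0.0713], [0.7, 0.0753, -0.0239, 0.0027, -0.0713], [0.7, 0.0775, -0.0153, 0.0027, -0.0713], [0.7, 0.0787, -0.0066, 0.0027, -0.0713], [0.7, 0.079, 0.0022, 0.0027, -0.0713], [0.7, 0.0782, 0.0111, 0.0027, -0.0713], [0.7, 0.0765, 0.0197, 0.0027, -0.0713]]
[[0.7, 0.0738, 0.0281, 0.0027, -0.0713], [0.7, 0.0702, 0.0362, 0.0027, -0.0713], [0.7, 0.0657, 0.0438, 0.0027, -0.0713], [0.7, 0.0604, 0.0509, 0.0027, -0.0713], [0.7, 0.0544, 0.0573, 0.0027, -0.0713], [0.7, 0.0476, 0.063, 0.0027, -0.0713]]
```

Call:
step_arm([
  [0.7,0.068,-0.04,0.0027,-0.0713],
  [0.7,0.072,-0.032,0.0027,-0.0713],
  [0.7,0.0753,-0.024,0.0027,-0.0713],
  [0.7,0.0775,-0.0153,0.0027,-0.0713],
  [0.7,0.0787,-0.0066,0.0027,-0.0713],
  [0.7,0.079,0.002,0.0027,-0.0713],
  [0.7,0.078,0.011,0.0027,-0.0713],
  [0.7,0.0765,0.02,0.0027,-0.0713],
])

```text
time: 32.4
tool_pos: [480.4, 53.2, 140.7]
tcp_rot: [3.141, 0.0, 2.349]
contact_force: [0.3, 0.9, 0.3]
grip_width: 64.2
finger_force: 0.0
```

Call:
step_arm([
  [0.7,0.074,0.028,0.0027,-0.0713],
  [0.7,0.07,0.036,0.0027,-0.0713],
  [0.7,0.0657,0.044,0.0027,-0.0713],
  [0.7,0.06,0.051,0.0027,-0.0713],
  [0.7,0.0544,0.0573,0.0027,-0.0713],
  [0.7,0.0476,0.063,0.0027,-0.0713],
  [0.7,0,0,0,0],
  [0.7,0,0,0,0],
])

```text
time: 33.2
tool_pos: [386.7, 269.5, 132.5]
tcp_rot: [-3.141, 0.0, 3.018]
contact_force: [0.4, 1.2, -0.0]
grip_width: 64.3
finger_force: 0.0
```

Call:
step_arm([
  [0.7,0,0,0,0],
  [0.7,0,0,0,0],
])

```text
time: 33.4
tool_pos: [387.7, 268.1, 132.5]
tcp_rot: [-3.142, 0.0, 3.014]
contact_force: [0.4, -0.4, 0.0]
grip_width: 64.1
finger_force: 0.0
```

```bash
python3 - <<'E'
from h import *
o=obs(); plan([(389.9,268.1,86,172.8,.7)],step=30)
im,d,W=cloud('top'); row(im,W,3)
E
```

```text
t 33.4 [387.7 268.1 132.5] yaw 172.7 w 64.1 f 0.0 [ 0.4 -0.4  0. ]
[[0.7, -0.0022, 0.0003, 0.0465, -0.0005], [0.7, -0.0022, 0.0003, 0.0465, -0.0005]]
row y -127.2 67.8 x -9.2 42.6
0 87 16.3
1 86 17.37
2 78 17.87
3 80 15.12
4 87 17.15
5 84 16.46
6 79 15.94
7 86 16.79
8 86 15.92
```

Call:
step_arm([
  [0.7,-0.0044,0,0.045,0],
  [0.7,0,0,0.046,0],
  [0.7,0,0,0,0],
  [0.7,0,0,0,0],
  [0,0,0,0,0],
  [0,0,0,0,0],
  [0,0,0,0,0],
  [0,0,0,0,0],
])

```text
time: 34.25
tool_pos: [389.5, 269.0, 87.4]
tcp_rot: [3.141, 0.001, 3.017]
contact_force: [-0.2, -0.1, -0.1]
grip_width: 37.0
finger_force: 0.0
```

Call:
step_arm([
  [0,0,0,0,0],
  [0,0,0,0,0],
  [0,-0.02,0,0,0],
  [0,-0.035,0,0,0],
  [0,-0.035,0,0,0],
  [0,-0.035,0,0,0],
  [0,-0.035,0,0,0],
  [0,-0.035,0,0,0],
])

```text
time: 35.05
tool_pos: [486.3, 256.0, 87.1]
tcp_rot: [-3.14, -0.001, 3.017]
contact_force: [-3.3, -3.3, 4.2]
grip_width: 23.7
finger_force: 30.0
```

Call:
step_arm([
  [0,-0.025,0,0,0],
  [0,-0.014,0,0,0],
  [0,-0.002,0,0,0],
  [0,0,0,0,0],
  [0,0,0,0,0],
  [0,0,0,0,0],
  [0,0,0,0,0],
  [0,0,0,0,0],
])

```text
time: 35.85
tool_pos: [503.5, 253.8, 87.0]
tcp_rot: [-3.14, -0.006, 3.017]
contact_force: [-11.8, -3.2, 11.3]
grip_width: 23.8
finger_force: 30.0
```

Call:
step_arm([
  [0,0.022,0,0,0],
  [0,0.035,0,0,0],
  [0,0.035,0,0,0],
  [0,0.035,0,0,0],
  [0,0.035,0,0,0],
  [0,0.035,0,0,0],
  [0,0.025,0,0,0],
  [0,0.014,0,0,0],
])

```text
time: 36.65
tool_pos: [389.1, 268.3, 87.0]
tcp_rot: [-3.141, 0.001, 3.017]
contact_force: [24.0, -12.8, -11.4]
grip_width: 23.9
finger_force: 30.0
```

Call:
step_arm([
  [0,0,0,0,0],
  [0,0,0,0,0],
  [0,0,0,0,0],
])

```text
time: 36.95
tool_pos: [389.3, 268.2, 87.0]
tcp_rot: [-3.14, -0.0, 3.017]
contact_force: [-1.8, -6.5, 5.1]
grip_width: 23.7
finger_force: 30.0
```

Call:
step_arm([
  [0.5,0,0,0,0],
  [0.5,0,0,0,0],
  [0.5,0,0,0,0],
  [0.5,0,0,-0.03,0],
  [0.5,0,0,-0.05,0],
  [0.9,-0.03,0,-0.06,0],
  [0.9,-0.06,0,0,0],
  [0.9,-0.076,0,0,0],
])

```text
time: 37.75
tool_pos: [472.3, 259.1, 158.3]
tcp_rot: [3.14, 0.002, 3.018]
contact_force: [-0.0, 0.3, 0.6]
grip_width: 65.4
finger_force: 0.0
```

Call:
step_arm([
  [0.9,0,0,0,0],
  [0.9,0,0,0,0],
  [0.9,0,0,0,0],
  [0.9,0,0,0,0],
])

```text
time: 38.15
tool_pos: [470.7, 258.7, 156.8]
tcp_rot: [-3.141, -0.001, 3.017]
contact_force: [-0.7, -0.9, -0.7]
grip_width: 82.7
finger_force: 0.0
```

```bash
python3 - <<'E'
from h import *
im,o=wristcoup((470,258),66); save('w7.png',im)
plan([(473.3,257.6,64.8,172.8,.9)])
E
```

```text
t 38.15 [470.7 258.7 156.8] yaw 172.89 w 82.7 f 0.0 [-0.7 -0.9 -0.7]
4315 rect ((474.763916015625, 256.9658508300781), (50.003299713134766, 63.43105697631836), 83.21725463867188) mean [473.3 257.2  66.5]
[[0.9, -0.0017, -0.0006, 0.0614, 0.0003], [0.9, -0.0017, -0.0006, 0.0614, 0.0003], [0.9, -0.0017, -0.0006, 0.0614, 0.0003]]
```

View pics/w7.png

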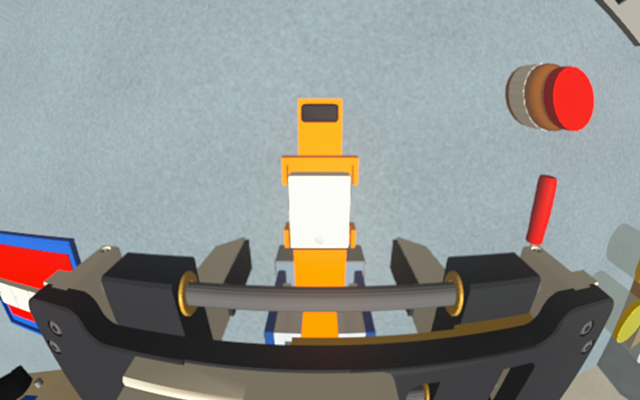

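The pocket holds the last coupon (centre (320,211)), and the chute behind it now shows bare orange deck, so it's empty. The bar end seen earlier at (133,240) is gone, so it was probably knocked. I'll re-measure it later.

Call:
step_arm([
  [0.9,-0.004,-0.002,0.05,0],
  [0.9,-0.003,0,0.06,0],
  [0.9,0,0,0.05,0],
  [0.9,0,0,0.024,0],
  [0.9,0,0,0,0],
  [0.9,0,0,0,0],
  [0.9,0,0,0,0],
])

```text
time: 38.9
tool_pos: [475.8, 257.5, 66.3]
tcp_rot: [3.14, 0.002, 3.017]
contact_force: [0.4, 0.5, 0.8]
grip_width: 82.7
finger_force: 0.0
```

Call:
step_arm([
  [0,0,0,0,0],
  [0,0,0,0,0],
  [0,0,0,0,0],
  [0,0,0,0,0],
  [0,0,0,0,0],
  [0,0,0,0,0],
])

```text
time: 39.5
tool_pos: [475.1, 257.1, 65.0]
tcp_rot: [3.141, 0.0, 3.017]
contact_force: [0.4, -0.4, 0.8]
grip_width: 49.9
finger_force: 30.0
```

Call:
step_arm([
  [0,0,0,-0.03,0],
  [0,0,0,-0.06,0],
  [0,0,0,-0.06,0],
  [0,0,0,-0.03,0],
  [0,0,0,0,0],
  [0,0,0,0,0],
])

```text
time: 40.1
tool_pos: [474.6, 256.9, 154.3]
tcp_rot: [-3.141, -0.001, 3.017]
contact_force: [-0.5, -0.7, -1.6]
grip_width: 49.8
finger_force: 30.0
```

```bash
python3 - <<'E'
from h import *
o=obs(); im,d=bot.capture('wrist'); inhand(im)
plan([(*slot(99.0,15.6),80,83,0)],step=40)
im,d,W=cloud('top'); save('t8.png',im,k=1.25)
E
```

```text
t 40.1 [474.6 256.9 154.3] yaw 172.85 w 49.8 f 30.0 [-0.5 -0.7 -1.6]
[210, 210, 210, 210, 210] cols@240 [274 367]
[[0, -0.0323, -0.0684, 0.0123, 0.0832], [0, -0.041, -0.0636, 0.0123, 0.0832], [0, -0.0489, -0.0578, 0.0123, 0.0832], [0, -0.056, -0.0509, 0.0123, 0.0832], [0, -0.0622, -0.0432, 0.0123, 0.0832], [0, -0.0673, -0.0347, 0.0123, 0.0832], [0, -0.0712, -0.0256, 0.0123, 0.0832], [0, -0.0739, -0.0161, 0.0123, 0.0832]]
[[0, -0.0754, -0.0064, 0.0123, 0.0832], [0, -0.0756, 0.0035, 0.0123, 0.0832], [0, -0.0745, 0.0133, 0.0123, 0.0832], [0, -0.0721, 0.0229, 0.0123, 0.0832]]
```

View pics/t8.png

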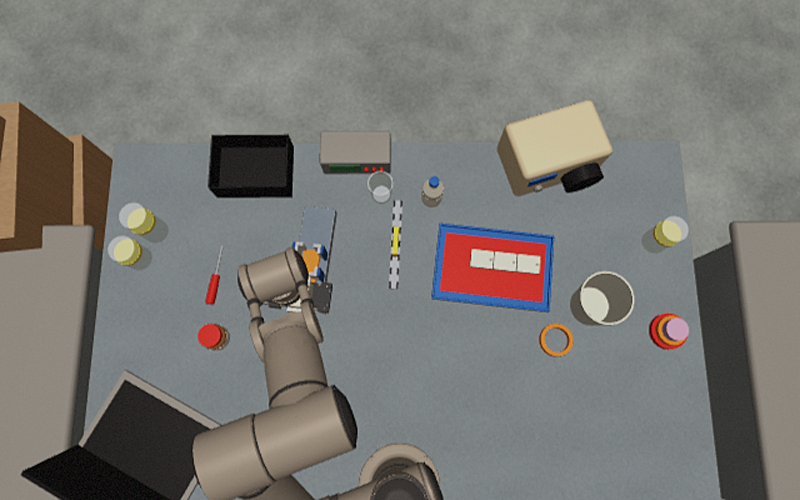

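The bar now lies at (396,245), knocked a few cm; the three coupons lie in a row at (505,261).

Call:
step_arm([
  [0,-0.032,-0.0684,0.0123,0.0832],
  [0,-0.041,-0.0636,0.0123,0.0832],
  [0,-0.049,-0.058,0.0123,0.0832],
  [0,-0.056,-0.051,0.0123,0.0832],
  [0,-0.062,-0.043,0.0123,0.0832],
  [0,-0.0673,-0.0347,0.0123,0.0832],
  [0,-0.071,-0.0256,0.0123,0.0832],
  [0,-0.074,-0.016,0.0123,0.0832],
])

```text
time: 41.0
tool_pos: [568.6, -32.0, 104.0]
tcp_rot: [-3.14, -0.001, 1.966]
contact_force: [1.2, -0.8, 0.4]
grip_width: 49.3
finger_force: 30.0
```

Call:
step_arm([
  [0,-0.0754,-0.0064,0.0123,0.0832],
  [0,-0.0756,0.0035,0.0123,0.0832],
  [0,-0.0745,0.0133,0.0123,0.0832],
  [0,-0.072,0.023,0.0123,0.0832],
  [0,0,0,0,0],
  [0,0,0,0,0],
  [0,0,0,0,0],
  [0,0,0,0,0],
])

```text
time: 41.8
tool_pos: [615.8, -173.0, 81.0]
tcp_rot: [-3.141, -0.0, 1.45]
contact_force: [-0.6, 0.6, -0.4]
grip_width: 49.8
finger_force: 30.0
```

```bash
python3 - <<'E'
from h import *
o=obs(); im,d=bot.capture('wrist'); inhand(im)
plan([(*slot(100.3,15.4),33,83,0)],step=20)
E
```

```text
t 41.8 [ 615.8 -173.    81. ] yaw 83.11 w 49.8 f 30.0 [-0.6  0.6 -0.4]
[210, 210, 210, 210, 210] cols@240 [274 367]
[[0, -0.0002, -0.0003, 0.0321, 0.0004], [0, -0.0002, -0.0003, 0.0321, 0.0004], [0, -0.0002, -0.0003, 0.0321, 0.0004]]
```

Call:
step_arm([
  [0,-0.0006,-0.001,0.03,0.001],
  [0,0,0,0.04,0],
  [0,0,0,0.024,0],
  [0,0,0,0,0],
  [0,0,0,0,0],
  [0,0,0,0,0],
])

```text
time: 42.45
tool_pos: [616.2, -174.7, 35.2]
tcp_rot: [3.14, 0.0, 1.447]
contact_force: [0.5, 0.7, -0.5]
grip_width: 49.8
finger_force: 30.0
```

```bash
python3 - <<'E'
from h import *
o=obs(); plan([(*slot(100.3,15.4),21.7,83,0)],step=20)
E
```

```text
t 42.45 [ 616.2 -174.7   35.2] yaw 82.92 w 49.8 f 30.0 [ 0.5  0.7 -0.5]
[[0, 0.0024, -0.0018, 0.027, -0.0009]]
```

Call:
step_arm([
  [0,0.0018,-0.0008,0.0145,-0.0005],
  [0,0,0,0.0105,0],
  [0,0,0,0,0],
  [0,0,0,0,0],
  [0,0,0,0,0],
])

```text
time: 42.95
tool_pos: [615.4, -173.7, 21.7]
tcp_rot: [3.141, -0.0, 1.448]
contact_force: [1.5, 0.8, 1.8]
grip_width: 49.5
finger_force: 30.0
```

Call:
step_arm([
  [0.7,0,0,0,0],
  [0.7,0,0,0,0],
  [0.7,0,0,0,0],
  [0.7,0,0,-0.03,0],
  [0.7,0,0,-0.07,0],
  [0.7,0,0,-0.09,0],
  [0.7,0,0,-0.07,0],
  [0.7,0,0,0,0],
])

```text
time: 43.75
tool_pos: [618.1, -174.8, 159.1]
tcp_rot: [3.13, 0.003, 1.448]
contact_force: [-0.0, -0.3, -0.6]
grip_width: 64.4
finger_force: 0.0
```

```bash
python3 - <<'E'
from h import *
o=obs(); plan([(389.5,268.1,132,172.8,.7)],step=42)
E
```

```text
t 43.75 [ 618.1 -174.8  159.1] yaw 82.95 w 64.4 f 0.0 [-0.  -0.3 -0.6]
[[0.7, 0.0686, -0.0469, 0.0045, -0.0832], [0.7, 0.0741, -0.0375, 0.0045, -0.0832], [0.7, 0.0784, -0.0276, 0.0045, -0.0832], [0.7, 0.0813, -0.0171, 0.0045, -0.0832], [0.7, 0.0828, -0.0064, 0.0045, -0.0832], [0.7, 0.083, 0.0045, 0.0045, -0.0832], [0.7, 0.0817, 0.0152, 0.0045, -0.0832], [0.7, 0.079, 0.0258, 0.0045, -0.0832]]
[[0.7, 0.075, 0.0358, 0.0045, -0.0832], [0.7, 0.0696, 0.0453, 0.0045, -0.0832], [0.7, 0.0632, 0.054, 0.0045, -0.0832], [0.7, 0.0556, 0.0617, 0.0045, -0.0832]]
```

Push the shuttle home now, then fetch the bar.

Call:
step_arm([
  [0.7,0.0686,-0.047,0.0045,-0.0832],
  [0.7,0.074,-0.0375,0.0045,-0.0832],
  [0.7,0.0784,-0.0276,0.0045,-0.0832],
  [0.7,0.081,-0.017,0.0045,-0.0832],
  [0.7,0.083,-0.0064,0.0045,-0.0832],
  [0.7,0.083,0.0045,0.0045,-0.0832],
  [0.7,0.0817,0.0152,0.0045,-0.0832],
  [0.7,0.079,0.026,0.0045,-0.0832],
])

```text
time: 44.55
tool_pos: [461.8, 122.9, 133.9]
tcp_rot: [3.141, 0.0, 2.498]
contact_force: [-0.9, 0.3, 0.7]
grip_width: 64.1
finger_force: 0.0
```

Call:
step_arm([
  [0.7,0.075,0.036,0.0045,-0.0832],
  [0.7,0.07,0.045,0.0045,-0.0832],
  [0.7,0.063,0.054,0.0045,-0.0832],
  [0.7,0.0556,0.062,0.0045,-0.0832],
  [0.7,0,0,0,0],
  [0.7,0,0,0,0],
  [0.7,0,0,0,0],
])

```text
time: 45.25
tool_pos: [387.1, 268.7, 124.8]
tcp_rot: [-3.142, 0.0, 3.014]
contact_force: [-0.5, -0.4, 0.5]
grip_width: 64.3
finger_force: 0.0
```

```bash
python3 - <<'E'
from h import *
o=obs(); plan([(389.5,268.1,86,172.8,.7)],step=30)
im,d,W=cloud('top'); row(im,W,4); save('t9.png',im,(290,140,450,260),4.5)
hsv=cv2.cvtColor(im,cv2.COLOR_RGB2HSV)
yel=(hsv[...,0]>22)&(hsv[...,0]<34)&(hsv[...,1]>150)&(abs(W[...,1]-15)<60)&(abs(W[...,0]-630)<90); rectw(yel,54)
Z=W[...,2]; m=(Z>5)&(Z<22)&(np.hypot(W[...,0]-640,W[...,1]-15)<150)&(abs(W[...,1]-15)<40); rectw(m,12)
E
```

```text
t 45.25 [387.1 268.7 124.8] yaw 172.7 w 64.3 f 0.0 [-0.5 -0.4  0.5]
[[0.7, -0.0025, -0.0003, 0.0388, -0.0006], [0.7, -0.0025, -0.0003, 0.0388, -0.0006]]
row y -127.2 133.0 x -9.3 42.6
0 86 16.33
1 85 17.53
2 78 17.87
3 80 15.5
4 86 17.38
5 84 16.01
6 80 16.22
7 87 16.76
8 86 15.92
9 77 15.62
10 86 16.5
11 86 16.66
80 rect [654.2   7.7] [14.  75.8] 89.7 mean [657.   7.] axis 177.5 sizes [13.6 75.5]
681 rect [638.1  14.8] [297.9  79.6] 0.1 mean [643.7  12.2] axis 178.2 sizes [ 67.1 303. ]
```

View pics/t9.png

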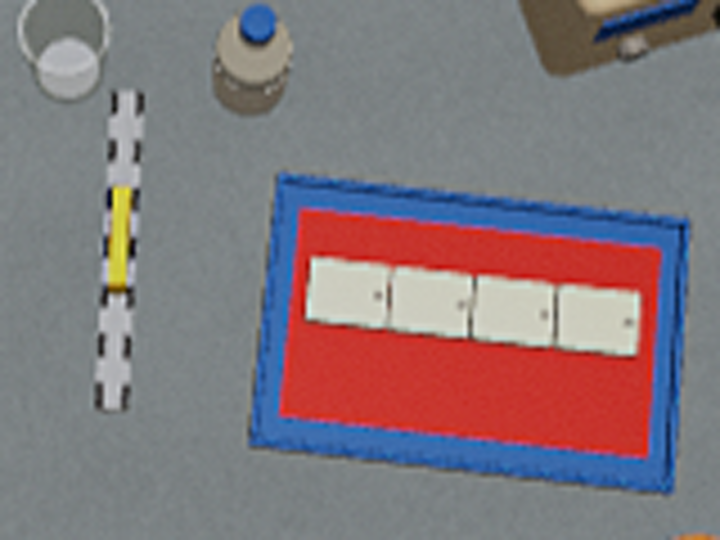

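The crop shows the row of four (columns 305–640) end to end with edges in line, within ~1 mm. The bar centre is near (657,7).

Call:
step_arm([
  [0.7,-0.005,0,0.036,0],
  [0.7,0,0,0.039,0],
  [0.7,0,0,0,0],
  [0.7,0,0,0,0],
  [0,0,0,0,0],
  [0,0,0,0,0],
  [0,0,0,0,0],
  [0,0,0,0,0],
])

```text
time: 46.1
tool_pos: [389.2, 269.2, 87.5]
tcp_rot: [3.141, 0.001, 3.016]
contact_force: [-0.1, 0.4, -0.4]
grip_width: 36.7
finger_force: 0.0
```

Call:
step_arm([
  [0,0,0,0,0],
  [0,0,0,0,0],
  [0,-0.02,0,0,0],
  [0,-0.035,0,0,0],
  [0,-0.035,0,0,0],
  [0,-0.035,0,0,0],
  [0,-0.035,0,0,0],
  [0,-0.035,0,0,0],
])

```text
time: 46.9
tool_pos: [485.7, 256.0, 87.2]
tcp_rot: [-3.14, -0.002, 3.016]
contact_force: [-4.0, -2.5, 4.6]
grip_width: 23.6
finger_force: 30.0
```

Call:
step_arm([
  [0,-0.025,0,0,0],
  [0,-0.014,0,0,0],
  [0,-0.002,0,0,0],
  [0,0,0,0,0],
  [0,0,0,0,0],
])

```text
time: 47.4
tool_pos: [503.2, 253.8, 87.2]
tcp_rot: [-3.139, -0.006, 3.016]
contact_force: [-11.3, -3.8, 9.8]
grip_width: 24.0
finger_force: 30.0
```

Call:
step_arm([
  [0.5,0,0,0,0],
  [0.5,0,0,0,0],
  [0.5,0,0,0,0],
  [0.5,0,0,-0.03,0],
  [0.5,0,0,-0.07,0],
  [0.5,0,0,-0.07,0],
  [0.5,0,0,0,0],
])

```text
time: 48.1
tool_pos: [508.9, 255.4, 177.0]
tcp_rot: [3.137, 0.009, 3.016]
contact_force: [0.8, 0.9, 0.2]
grip_width: 45.9
finger_force: 0.0
```

```bash
python3 - <<'E'
from h import *
o=obs(); plan([(654,7.5,140,177.5,.5)],step=40)
E
```

```text
t 48.1 [508.9 255.4 177. ] yaw 172.8 w 45.9 f 0.0 [0.8 0.9 0.2]
[[0.5, -0.0438, -0.0569, 0.0092, -0.0065], [0.5, -0.0432, -0.0574, 0.0092, -0.0065], [0.5, -0.0426, -0.0578, 0.0092, -0.0065], [0.5, -0.042, -0.0583, 0.0092, -0.0065], [0.5, -0.0414, -0.0587, 0.0092, -0.0065], [0.5, -0.0408, -0.0591, 0.0092, -0.0065], [0.5, -0.0402, -0.0595, 0.0092, -0.0065], [0.5, -0.0396, -0.0599, 0.0092, -0.0065]]
```

Call:
step_arm([
  [0.5,-0.044,-0.057,0,-0.0065],
  [0.5,-0.043,-0.0574,0,-0.0065],
  [0.5,-0.0426,-0.058,0.01,-0.0065],
  [0.5,-0.042,-0.0583,0.012,-0.0065],
  [0.5,-0.0414,-0.0587,0.013,-0.0065],
  [0.5,-0.041,-0.059,0.013,-0.0065],
  [0.5,-0.04,-0.0595,0.013,-0.0065],
  [0.5,-0.0396,-0.06,0.013,-0.0065],
])

```text
time: 48.9
tool_pos: [651.8, 5.0, 133.9]
tcp_rot: [3.141, -0.001, 3.098]
contact_force: [-0.7, 1.2, -0.3]
grip_width: 46.0
finger_force: 0.0
```

Call:
step_arm([
  [0.5,0,0,0,0],
  [0.5,0,0,0,0],
  [0.5,0,0,0,0],
  [0.5,0,0,0,0],
])

```text
time: 49.3
tool_pos: [651.0, 7.5, 135.3]
tcp_rot: [3.141, 0.0, 3.099]
contact_force: [0.2, -0.3, 0.3]
grip_width: 45.7
finger_force: 0.0
```

```bash
python3 - <<'E'
from h import *
o=obs(); im,d,W=cloud('wrist'); save('w10.png',im)
hsv=cv2.cvtColor(im,cv2.COLOR_RGB2HSV)
yel=(hsv[...,0]>22)&(hsv[...,0]<34)&(hsv[...,1]>150)&(abs(W[...,2]-54)<3); p=W[yel][:,:2].astype(np.float32)
print(len(p),cv2.minAreaRect(p),p.mean(0)); w=np.linalg.eigh(np.cov(p.T)); a=w[1][:,1]; print(np.degrees(np.arctan2(a[1],a[0]))%180,np.sqrt(12*w[0]))
E
```

```text
t 49.3 [651.    7.5 135.3] yaw 177.56 w 45.7 f 0.0 [ 0.2 -0.3  0.3]
1536 ((655.1066284179688, 6.554447174072266), (13.432893753051758, 78.86982727050781), 86.92550659179688) [652.3167     6.706121]
176.82200636639038 [13.212059   77.70305369]
```

View pics/w10.png

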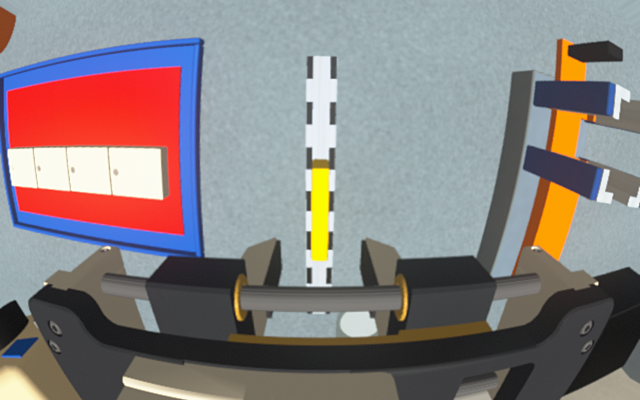

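The grip is at column 320 (rows 160–260), centred between the fingers. I'll descend and pinch it.

Call:
step_arm([
  [0.5,-0.006,0.001,0.05,0.007],
  [0.5,0,0,0.06,0],
  [0.5,0,0,0.06,0],
  [0.5,0,0,0.032,0],
  [0.5,0,0,0,0],
  [0.5,0,0,0,0],
  [0.5,0,0,0,0],
])

```text
time: 50.05
tool_pos: [655.3, 6.9, 35.8]
tcp_rot: [-3.142, 0.003, 3.087]
contact_force: [0.8, -0.2, -0.1]
grip_width: 46.0
finger_force: 0.0
```

Call:
step_arm([
  [0,0,0,0,0],
  [0,0,0,0,0],
  [0,0,0,0,0],
  [0,0,0,0,0],
  [0,0,0,0,0],
  [0,0,0,0,0],
])

```text
time: 50.65
tool_pos: [654.4, 6.6, 34.3]
tcp_rot: [3.142, 0.0, 3.087]
contact_force: [-0.3, 0.3, 1.9]
grip_width: 14.0
finger_force: 30.0
```

Call:
step_arm([
  [0,0,0,-0.03,0],
  [0,0,0,-0.05,0],
  [0,0,0,-0.06,0],
  [0,0,0,-0.06,0],
  [0,0,0,0,0],
  [0,0,0,0,0],
])

```text
time: 51.25
tool_pos: [654.4, 6.6, 135.0]
tcp_rot: [3.142, 0.001, 3.087]
contact_force: [-0.7, 0.6, -2.9]
grip_width: 13.8
finger_force: 30.0
```

```bash
python3 - <<'E'
from h import *
o=obs(); print(slot(3,15.5-42)); s=slot(3,15.5-45)
plan([(620,-60,125,140,0),(*s,125,83,0)],step=35)
E
```

```text
t 51.25 [654.4   6.6 135. ] yaw 176.85 w 13.8 f 30.0 [-0.7  0.6 -2.9]
(np.float64(562.0631350117204), np.float64(-264.8928239448396))
[[0, 0.0123, -0.0274, 0.004, 0.0819], [0, 0.0087, -0.0287, 0.004, 0.0819], [0, 0.0049, -0.0296, 0.004, 0.0819], [0, 0.0011, -0.03, 0.004, 0.0819], [0, -0.0028, -0.0299, 0.004, 0.0819], [0, -0.0242, -0.056, -0.0, 0.0905], [0, -0.0319, -0.052, -0.0, 0.0905], [0, -0.0389, -0.0469, -0.0, 0.0905]]
[[0, -0.0452, -0.0409, -0.0, 0.0905], [0, -0.0505, -0.0341, -0.0, 0.0905], [0, -0.0549, -0.0266, -0.0, 0.0905], [0, -0.0581, -0.0186, -0.0, 0.0905]]
```

```bash
python3 - <<'E'
from h import *
plan([(552,5,132,176.85,0),(*slot(1.5,-28),110,83,0)],step=35)
E
```

```text
[[0, 0.0681, -0.0048, 0.002, -0.0], [0, 0.0681, -0.0048, 0.002, -0.0], [0, 0.0681, -0.0048, 0.002, -0.0], [0, -0.0039, -0.0451, 0.0037, 0.0869], [0, -0.01, -0.0441, 0.0037, 0.0869], [0, -0.0159, -0.0423, 0.0037, 0.0869], [0, -0.0215, -0.0398, 0.0037, 0.0869], [0, -0.0267, -0.0365, 0.0037, 0.0869]]
[[0, -0.0314, -0.0325, 0.0037, 0.0869], [0, -0.0356, -0.0279, 0.0037, 0.0869], [0, -0.039, -0.0228, 0.0037, 0.0869], [0, -0.0418, -0.0173, 0.0037, 0.0869], [0, -0.0437, -0.0115, 0.0037, 0.0869], [0, -0.0449, -0.0054, 0.0037, 0.0869], [0, -0.0452, 0.0008, 0.0037, 0.0869]]
```

Call:
step_arm([
  [0,0.068,-0.005,0.002,0],
  [0,0.068,-0.005,0.002,0],
  [0,0.068,-0.005,0.002,0],
  [0,-0.004,-0.045,0.0037,0.087],
  [0,-0.01,-0.044,0.0037,0.087],
  [0,-0.016,-0.042,0.0037,0.087],
  [0,-0.0215,-0.04,0.0037,0.087],
  [0,-0.0267,-0.0365,0.0037,0.087],
])

```text
time: 52.05
tool_pos: [554.5, -108.6, 120.2]
tcp_rot: [-3.14, -0.003, 2.398]
contact_force: [1.1, -0.4, -1.3]
grip_width: 13.7
finger_force: 30.0
```

Call:
step_arm([
  [0,-0.0314,-0.0325,0.0037,0.087],
  [0,-0.0356,-0.028,0.0037,0.087],
  [0,-0.039,-0.023,0.0037,0.087],
  [0,-0.042,-0.0173,0.0037,0.087],
  [0,-0.0437,-0.0115,0.0037,0.087],
  [0,-0.045,-0.0054,0.0037,0.087],
  [0,-0.045,0.001,0.0037,0.086],
  [0,0,0,0,0],
])

```text
time: 52.85
tool_pos: [559.3, -268.6, 106.8]
tcp_rot: [-3.139, -0.001, 1.443]
contact_force: [-0.1, 0.3, -1.7]
grip_width: 13.8
finger_force: 30.0
```

Call:
step_arm([
  [0,0,0,0,0],
  [0,0,0,0,0],
  [0,0,0,0,0],
])

```text
time: 53.15
tool_pos: [560.3, -265.2, 108.6]
tcp_rot: [-3.141, -0.001, 1.45]
contact_force: [0.1, -0.4, -1.0]
grip_width: 14.1
finger_force: 30.0
```

```bash
python3 - <<'E'
from h import *
o=obs(); im,d,W=cloud('wrist'); save('w11.png',im); plan([(*slot(1.5,-28),55,83,0)],step=35)
E
```

```text
t 53.15 [ 560.3 -265.2  108.6] yaw 83.1 w 14.1 f 30.0 [ 0.1 -0.4 -1. ]
[[0, -0.0008, 0.0, 0.0539, 0.0005], [0, -0.0008, 0.0, 0.0539, 0.0005]]
```

View pics/w11.png

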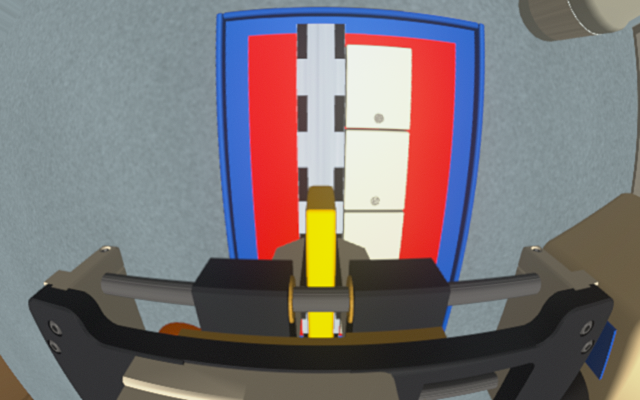

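The bar is parallel to the row (edge at column 345, coupons to its right). I'll lower it just short of the coupons.

Call:
step_arm([
  [0,-0.001,0,0.05,0.001],
  [0,0,0,0.05,0],
  [0,0,0,0.022,0],
  [0,0,0,0,0],
  [0,0,0,0,0],
  [0,0,0,0,0],
])

```text
time: 53.8
tool_pos: [561.2, -267.3, 49.3]
tcp_rot: [3.139, 0.001, 1.447]
contact_force: [-0.5, -0.7, -1.4]
grip_width: 13.7
finger_force: 30.0
```

```bash
python3 - <<'E'
from h import *
o=obs(); plan([(*slot(1.5,-27),41.6,83,0)],step=35)
E
```

```text
t 53.8 [ 561.2 -267.3   49.3] yaw 82.9 w 13.7 f 30.0 [-0.5 -0.7 -1.4]
[[0, 0.0019, 0.0001, 0.0155, -0.0011]]
```

Call:
step_arm([
  [0,0.001,0,0.009,-0.0006],
  [0,0,0,0.006,0],
  [0,0,0,0,0],
  [0,0,0,0,0],
  [0,0,0,0,0],
])

```text
time: 54.3
tool_pos: [560.8, -266.5, 41.2]
tcp_rot: [3.141, 0.0, 1.448]
contact_force: [-1.4, 1.6, 6.0]
grip_width: 13.6
finger_force: 30.0
```

```bash
python3 - <<'E'
from h import *
o=obs(); plan([(*slot(1.5,-22.6),41.6,83,0)],step=35)
E
```

```text
t 54.3 [ 560.8 -266.5   41.2] yaw 82.94 w 13.6 f 30.0 [-1.4  1.6  6. ]
[[0, 0.0005, 0.01, -0.0009, -0.0006]]
```

Call:
step_arm([
  [0,0,0.002,-0.0005,0],
  [0,0,0.002,0,0],
  [0,0,0.002,0,0],
  [0,0,0.002,0,0],
  [0,0,0,0,0],
  [0,0,0,0,0],
])

```text
time: 54.9
tool_pos: [563.9, -267.0, 41.2]
tcp_rot: [-3.141, 0.0, 1.448]
contact_force: [-3.7, 0.9, 6.4]
grip_width: 13.5
finger_force: 30.0
```

Call:
step_arm([
  [0,0,0.002,0,0],
  [0,0,0,0,0],
])

```text
time: 55.1
tool_pos: [564.9, -267.1, 41.2]
tcp_rot: [-3.141, 0.0, 1.448]
contact_force: [-3.7, 1.8, 5.9]
grip_width: 13.9
finger_force: 30.0
```

Call:
step_arm([
  [0,0,0.002,0,0],
  [0,0,0,0,0],
])

```text
time: 55.3
tool_pos: [565.7, -267.2, 41.2]
tcp_rot: [-3.14, 0.0, 1.448]
contact_force: [-4.1, 0.8, 5.0]
grip_width: 14.0
finger_force: 30.0
```

```bash
python3 - <<'E'
from h import *
o=obs(); plan([(*slot(1.5,-22.6),41.2,83,0)],step=35)
im,d=bot.capture('wrist'); save('w12.png',im,(220,0,500,240),2.5)
E
```

```text
t 55.3 [ 565.7 -267.2   41.2] yaw 82.95 w 14.0 f 30.0 [-4.1  0.8  5. ]
[[0, 0.0008, -0.0, -0.0001, -0.0005]]
```

View pics/w12.png

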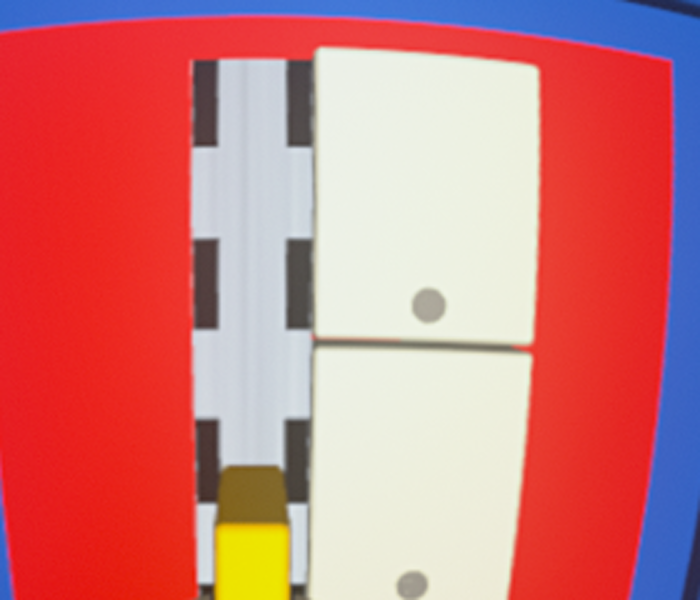

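The crop shows the bar edge (column 313) flush along two coupons with no red between. One more small push, then release and raise.

Call:
step_arm([
  [0,0,0.002,0,0],
  [0,0,0.001,0,0],
  [0,0,0,0,0],
  [0,0,0,0,0],
])

```text
time: 55.75
tool_pos: [566.6, -267.3, 41.2]
tcp_rot: [-3.139, -0.0, 1.448]
contact_force: [-5.8, 0.9, 8.5]
grip_width: 13.9
finger_force: 30.0
```

Call:
step_arm([
  [0.4,0,0,0,0],
  [0.4,0,0,0,0],
  [0.4,0,0,0,0],
  [0.4,0,0,0,0],
  [0.4,0,0,-0.02,0],
  [0.4,0,0,-0.07,0],
  [0.4,0,0,-0.09,0],
  [0.4,0,0,-0.07,0],
])

```text
time: 56.55
tool_pos: [568.3, -267.5, 168.8]
tcp_rot: [3.139, 0.001, 1.448]
contact_force: [0.7, 0.2, -0.6]
grip_width: 36.9
finger_force: 0.0
```

Call:
step_arm([
  [0.4,0.06,-0.06,-0.02,0],
  [0.4,0.08,-0.05,0,0],
  [0.4,0.08,-0.05,0,0],
  [0.4,0.08,-0.04,0,0],
  [0.4,0.08,0,0,0],
  [0.4,0.08,0,0,0],
  [0.4,0,0,0,0],
  [0.4,0,0,0,0],
])

```text
time: 57.35
tool_pos: [497.1, -26.2, 176.3]
tcp_rot: [3.14, 0.0, 1.45]
contact_force: [0.5, -0.1, -0.0]
grip_width: 36.8
finger_force: 0.0
```

```bash
python3 - <<'E'
from h import *
obs(); im,d,W=cloud('top')
a=im[165:260,335:455]; b=im[150:245,215:300]
o=np.zeros((475,790,3),np.uint8); o[:396,:500]=cv2.resize(a,(500,396),interpolation=cv2.INTER_CUBIC); o[:313,505:785]=cv2.resize(b,(280,313),interpolation=cv2.INTER_CUBIC); save('t13.png',o)
hsv=cv2.cvtColor(im,cv2.COLOR_RGB2HSV)
yel=(hsv[...,0]>22)&(hsv[...,0]<34)&(hsv[...,1]>150)&(np.hypot(W[...,0]-566,W[...,1]+267)<80); rectw(yel,61)
Z=W[...,2]; m=(Z>85)&(Z<112)&(np.hypot(W[...,0]-505,W[...,1]-253)<30); print('handle',W[m].mean(0))
E
```

```text
t 57.35 [497.1 -26.2 176.3] yaw 83.08 w 36.8 f 0.0 [ 0.5 -0.1 -0. ]
81 rect [ 566.7 -267.8] [76.5 12.9] 83.1 mean [ 566.5 -267.4] axis 83.0 sizes [12.6 78. ]
handle [505.21177028 252.2979029  103.3389229 ]
```

View pics/t13.png

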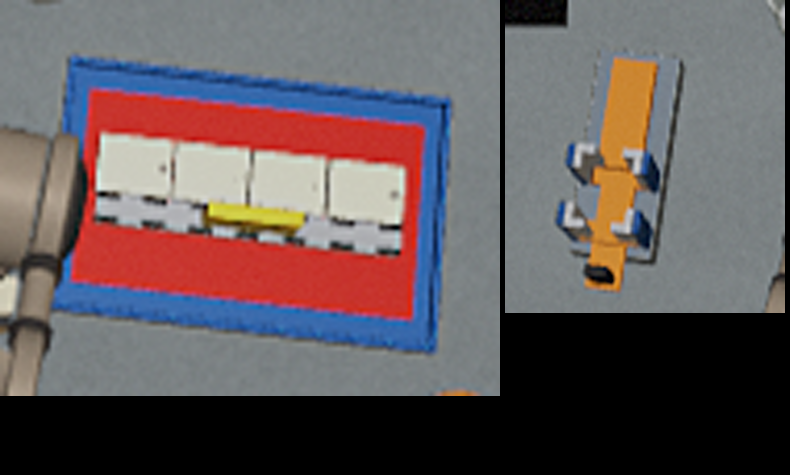

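The bar lies flush along all four coupons, parallel to the row (83.0°). The shuttle handle is back at its home position (505,252) and the chute is empty. I'll hand in.

```bash
python3 -c "
from plant import bot
print(bot.close_job())"
```

```text
the job is handed in; nothing more can be done
None
```

I handed the job in at about 57 s. In the last pictures all four white coupons lie end to end on the red mat, with the scale bar flush along the whole row and the shuttle pushed home. The hand-in gave no verdict.

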